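# Fit the dryer drain tube and drop its U-bolt over it

## Task

Slide the steel tube into the bore of the aluminium manifold block until the dark line around the tube is level with the mouth of the bore, pushing steadily against the seal inside and not driving the line well into the bore. Then put the U-bolt down over the tube, both legs through the two holes of the bracket, until its bow bears on the tube, and let go; how far out the bracket is clamped differs, so feel or look for the holes. Leave the bottle, the beaker and the jar where they stand.

Things in the scene. Friction and masses are not known exactly. Their poses are not given: they have to be found in the camera images.
- socket_mouth (a point): Centre of the mouth of the level bore in a fixed aluminium block, 70 mm above the table. x: into the bore, the way the tube slides in; y: level; z: up. Bore 27 mm wide, 85 mm deep, chamfer 3 mm. Hidden 20 to 30 mm inside is a rubber seal disc that the tube's end pushes ahead of it: it yields at about 5 N, stays where it is left and goes deeper than needed: nothing stops the tube at its line.
- fitting: The fixed manifold on a base plate 10 mm thick, 100 mm wide; origin on the table under the mouth, axes as for the mouth. The block is 62 mm wide, 85 mm long, its top 101 mm above the table. In front of the mouth stands a flat steel bracket on feet, stiffly clamped, 36 mm of room under its plate; a rubber pad 3 mm high, 14 mm wide along the middle of its top carries the tube.
- bracket_nominal (a point): Where the middle of the bracket's top is when its slide is centred; axes as for the mouth, which is 75 mm on in x and 16 mm higher. The real bracket is clamped up to 10 mm from here, either way along x only: this point does not show where. Plate 56 (x) by 80 (y) by 8 mm; in its middle in x two upright through holes, 11 mm wide, at y = +23 and -23 mm.
- tube_center (a point): Centre of the loose plain steel tube, 25 mm outside diameter, 260 mm long, about 0.25 kg, lying level in the rack. x axis: along the tube towards the end that goes into the bore; that end has a 3 mm chamfer.
- tube_mark (a point): Point on the tube's axis at the dark line round the tube, 50 mm from the end that goes in (80 mm from the centre); axes as for the tube's centre. The line is 2 mm wide and the only mark on the tube.
- rack: Fixed white rack, base plate 270 (x) by 60 by 8 mm, origin under its centre. Two V-rests, 14 mm thick, at x = +105 and -105 mm hold the tube with its axis along x, 60 mm above the table; the tube is free between and beyond them.
- ubolt_tab (a point): Centre of the flat grip tab on top of the loose steel U-bolt (0.15 kg): tab 10 mm thick (x), 32 mm wide (y), 42 mm high (z). z: up, from legs to tab; y: from leg to leg. Legs of 8 mm round bar with rounded ends, 46 mm apart, ends 86 mm below this point. It starts upright in the holder and may lean a few degrees. Either leg may go in either hole.
- ubolt_bow (a point): Point on the U-bolt at the top of its bow (the bar's centreline), 25.5 mm below the tab's centre and 60.5 mm above the leg ends; axes as for the tab. With the bow bearing on the tube it lies 32 to 34 mm above the top of the bracket plate.
- holder: Fixed grey block, 50 (x) by 90 (y) by 34 mm high, origin under its centre, with two upright holes 30 mm deep in which the legs of the U-bolt stand loosely.
- bottle: White plastic bottle, 60 mm in diameter, 160 mm high, standing; origin under its centre. Not to be disturbed.
- beaker: Open steel beaker, 80 mm in diameter, 100 mm high, standing; origin under its centre. Not to be disturbed.
- jar: Glass jar with a steel lid, 68 mm in diameter, 80 mm high, standing; origin under its centre. Not to be disturbed.
Not all that is in view belongs to the job. Of the things that look like the part that bears ubolt_tab, the larger one is meant.

How it is judged:
On the way, in this order (a step that is already met when the one before it is completed fails the run):
1. the tube is in the bore with its line level with the mouth (x of tube_mark in the frame of socket_mouth between -0.005 and 0.005 m and y of tube_mark in the frame of socket_mouth between -0.005 and 0.005 m and z of tube_mark in the frame of socket_mouth between -0.005 and 0.005 m and angle between the x axis of tube_center and the x axis of socket_mouth, either way round below 0.08 rad), for 0.2 s.
2. the U-bolt is down over the tube with both legs through the bracket (all of step 1 and x of ubolt_bow in the frame of bracket_nominal between -0.0135 and 0.0135 m and y of ubolt_bow in the frame of bracket_nominal between -0.006 and 0.006 m and z of ubolt_bow in the frame of bracket_nominal between 0.022 and 0.0375 m and angle between the z axis of ubolt_bow and the z axis of bracket_nominal, either way round below 0.15 rad and angle between the y axis of ubolt_bow and the y axis of bracket_nominal, either way round below 0.15 rad), for 0.2 s.
At the end, for the whole second after the job is handed in: Tube in line with the bore within 0.08 rad, its line within 5 mm of the mouth, along and across; U-bolt over it, upright and square to the bracket within 0.15 rad, bow within 6 mm of the bracket's middle in x and y and 22 to 37.5 mm above its top, both legs through the holes (all of step 2); the robot touches nothing.
It fails at once if the tube's line is driven more than 10 mm into the bore (x of tube_mark in the frame of socket_mouth above 0.01 m and distance between tube_mark and socket_mouth below 0.035 m).
It fails at once if the bottle is moved more than 30 mm (distance of bottle from where it was at the start of the episode above 0.03 m).
It fails at once if the beaker is moved more than 30 mm (distance of beaker from where it was at the start of the episode above 0.03 m).
It fails at once if the jar is moved more than 30 mm (distance of jar from where it was at the start of the episode above 0.03 m).
It also fails if it takes over 67 s, if anything falls off the work surface, if the arm or the gripper's body presses on something with over 40 N, if the wrist force passes 120 N, or if a joint passes its speed limit or range.

## Robot

A 7-joint arm with a two-finger parallel gripper is mounted at the origin on the work surface. World frame = base frame: x ahead of the robot, y to its left, z up, the work surface at z = 0. Lengths are in m, angles in rad, forces in N, time in s.
With the tool pointing down it reaches from about 0.35 to 0.9 m from the base axis. Payload 8.1 kg.
Tool frame: the origin (TCP) lies at the centre of the arm's flange, where the gripper is bolted on; the fingertips stand 178 mm ahead of it and the grasp point (between the pads) lies 159 mm ahead of it; z points along the fingers, y is the direction in which the jaws open and shut (so a half turn about z gives the same grasp; the last joint's range is limited). The gripper opens to 92 mm and grips with 3 to 60 N. Pads are 19 mm wide; open, the fingers measure 130 mm over their backs; the gripper's body (75 mm by 190 mm) begins 47 mm behind the grasp point.
Start: joints at [1.235, 0.434, 0.025, 1.573, -0.012, 1.134, -0.075], TCP at [0.144, -0.608, 0.405] pointing down, gripper open.
Joint ranges: [-2.62, 2.62], [-0.44, 2.09], [-1.27, 1.32], [0.08, 2.57], [-1.32, 4.46], [0.12, 2], [-2.74, 2.74]. Speed limits (rad/s): [2.22, 2.22, 3.01, 3.01, 3.14, 3.14, 3.14].

## Interface

Orientations are given as a rotation vector (axis times angle).
In Python, from cell import arm gives the robot as it stands. The module is installed in compiled form; this text tells all that it offers.
- The arm moves only by the tool move_arm, never from a script. Its argument "steps" is a list of rows, each a list of 4 numbers: the shift along the tool's x, y, z in mm, then the turn about the tool's z in rad. In form: [[x, y, z, twist], ...]. A call has 1 to 20 rows; each row is the pose to reach, as a shift and turn from the pose commanded when the call began, along the tool's axes at that moment; what a row does not reach only later rows make up. A row lasts 1/8 s, in which the tool goes at most 62.5 mm and 10.7 degrees, less where a joint would pass 70% of its speed; a pose out of reach is approached as far as the arm can. A call with a gripper value outside its range is refused whole. "grip" is the finger opening in mm, from 0 to 91.8, set as the call begins (left out, the last holds). The fingers move at their own pace and stop on an object; "grip_force" is the grip in N (left out, the last holds). Time passes only in rows, so rows that repeat a pose let the fingers close. It gives the time, the measured TCP pose, the force and the opening at its end, in the units of the state.
- arm.observe(): the state, without advancing time (a new reading comes with each control period).
- arm.get_image(name): name is "side" or "top" or "wrist"; returns the picture (480x640x3 uint8, red, green, blue); there is no depth.
- arm.camera_info(name): a dict with "mtx" (3x3 intrinsics, pixels), "pose" (4x4, takes a point from camera to world coordinates); the wrist camera has in their place "T_tool_cam" (4x4, takes a point from camera to tool coordinates, whose origin is the TCP and whose axes are the flange's). Camera axes: x right, y down, z forward; pixel columns grow to the right and rows downward; lengths in m; the calibration is good to about 2 mm. A picture is of the moment at which its call begins: read the wrist's pose just before it. camera_info takes no time and is no camera call.
- arm.sign_off(): hands the job in, once; it reports no verdict.
The state is a dict: "clock": time; "joints": joint angles; "dq": joint speeds; "joint_efforts": joint torques, N m; "position": TCP position; "ee_rot": TCP orientation; "force": force on the tool from outside, world axes, zero at the start; "ft_torque": the same for the moment, N m; "width": opening from 0.0 (shut) to 1.0 (fully open).
Only numpy, scipy, OpenCV 4.12 (cv2) and the standard library are available. Lean on these libraries where they do the work, as an engineer would, in place of code of your own. Each camera call takes 0.05 s, during which the arm holds its last target.

## Working session

There is one attempt and no reset: what is moved stays moved. The work goes in short steps, Python scripts to look and compute and a tool call to move; the robot and the scene stay as the last step left them, time stands still between calls to the robot, and variables do not carry over. Pictures are saved under pics/ and viewed, and the job is handed in when it is done.

Besides the shell and the picture viewer there is one more tool, called after "Request:" as name(argument=value, ...) on one line, values as JSON. move_arm: Moves the arm, as the interface text tells. Its arguments: {"type":"object","properties":{"steps":{"type":"array"},"grip":{"type":"number"},"grip_force":{"type":"number"}},"required":["steps"]}

```bash
mkdir -p pics; python3 - <<'E'
from cell import arm
import cv2,numpy as np
print(arm.observe())
for n in ["side","top","wrist"]:
    im=arm.get_image(n); cv2.imwrite(f"pics/{n}0.png",im[:,:,::-1]); print(n,{k:np.round(v,4).tolist() if not isinstance(v,str) else v for k,v in arm.camera_info(n).items()})
E
```

```text
{'clock': 0.0, 'joints': array([ 1.23538174,  0.43521804,  0.024964  ,  1.57409958, -0.01159827,
        1.13403992, -0.07511902]), 'dq': array([-0.00102294,  0.00042824,  0.00023768,  0.00115636, -0.00120449,
        0.00084813,  0.00094757]), 'joint_efforts': array([-2.12472449e-03, -6.67835641e+01,  9.83905457e-01, -3.14461577e+01,
       -6.07475289e-02,  4.27876669e-02,  2.04491589e-04]), 'position': array([ 0.14411449, -0.60790864,  0.40394677]), 'ee_rot': array([-3.11877073e+00, -3.64570022e-01,  5.18836914e-04]), 'force': array([ 0.01229641, -0.64472826,  0.25797296]), 'ft_torque': array([-0.01426222, -0.05499054,  0.01632533]), 'width': 0.9979865304322144}
side {'mtx': [[507.2938, 0.0, 319.9418], [0.0, 507.2938, 243.7268], [0.0, 0.0, 1.0]], 'pose': [[-0.801, -0.2779, 0.5302, -0.0031], [-0.5981, 0.4088, -0.6894, 0.779], [-0.0251, -0.8693, -0.4937, 0.6474], [0.0, 0.0, 0.0, 1.0]]}
top {'mtx': [[524.8282, 0.0, 318.9349], [0.0, 524.8282, 236.2305], [0.0, 0.0, 1.0]], 'pose': [[-0.0138, -0.9936, 0.112, 0.4307], [-0.9999, 0.0135, -0.0039, -0.0063], [0.0024, -0.1121, -0.9937, 1.4655], [0.0, 0.0, 0.0, 1.0]]}
wrist {'mtx': [[391.0671, 0.0, 314.9372], [0.0, 391.0671, 237.1351], [0.0, 0.0, 1.0]], 'T_tool_cam': [[-0.0003, -0.9677, -0.2522, 0.0662], [1.0, 0.0001, -0.0014, -0.0003], [0.0014, -0.2522, 0.9677, 0.0201], [0.0, 0.0, 0.0, 1.0]]}
```

View pics/side0.png

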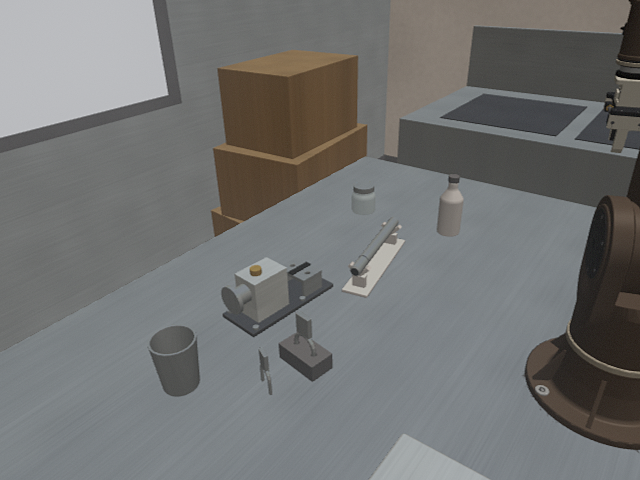

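View pics/top0.png

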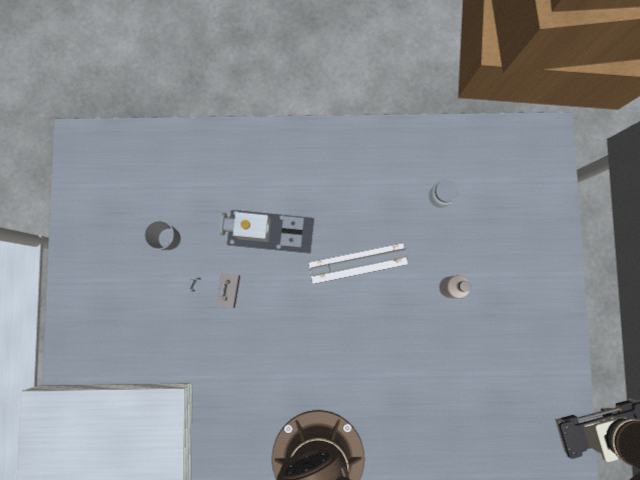

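View pics/wrist0.png

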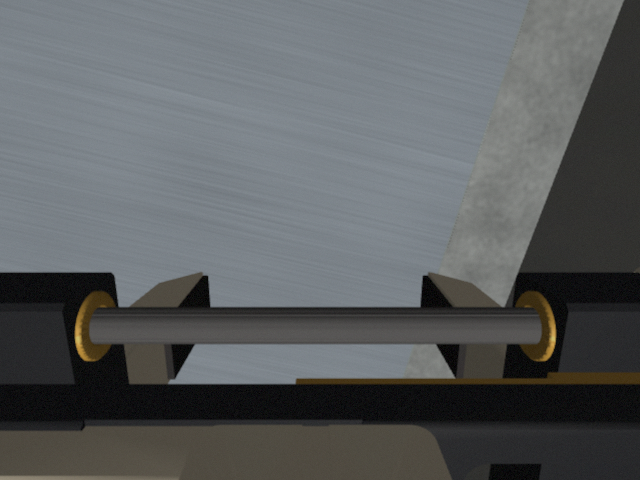

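```bash
python3 - <<'E'
import cv2
t=cv2.imread('pics/top0.png'); s=cv2.imread('pics/side0.png')
cv2.imwrite('pics/c1.png',cv2.resize(t[195:315,180:340],None,fx=5,fy=5,interpolation=cv2.INTER_CUBIC))
cv2.imwrite('pics/c2.png',cv2.resize(s[205:400,215:415],None,fx=4,fy=3.07*1.3,interpolation=cv2.INTER_CUBIC)[:600])
cv2.imwrite('pics/c3.png',cv2.resize(t[220:310,290:420],None,fx=6,fy=6,interpolation=cv2.INTER_CUBIC))
cv2.imwrite('pics/c4.png',cv2.resize(s[200:320,330:430],None,fx=5,fy=5,interpolation=cv2.INTER_CUBIC))
E
```

```text
(no output)
```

View pics/c1.png

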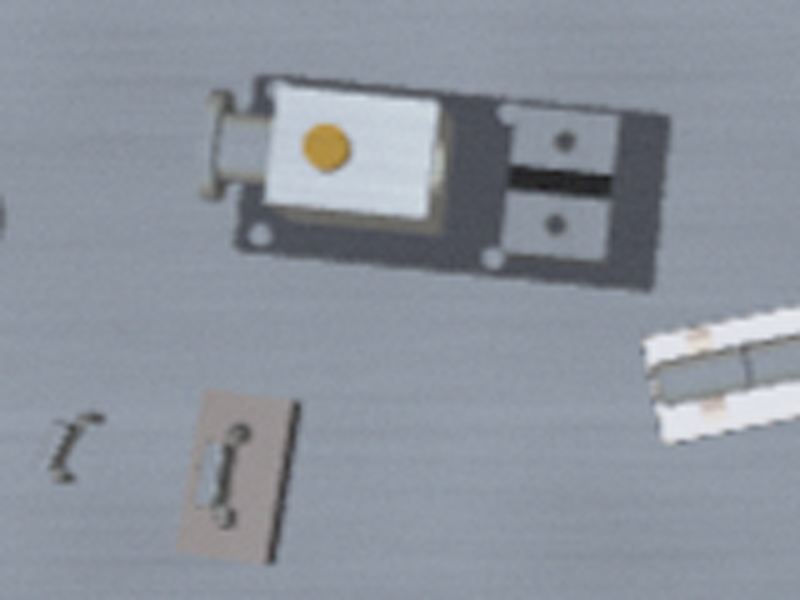

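View pics/c2.png

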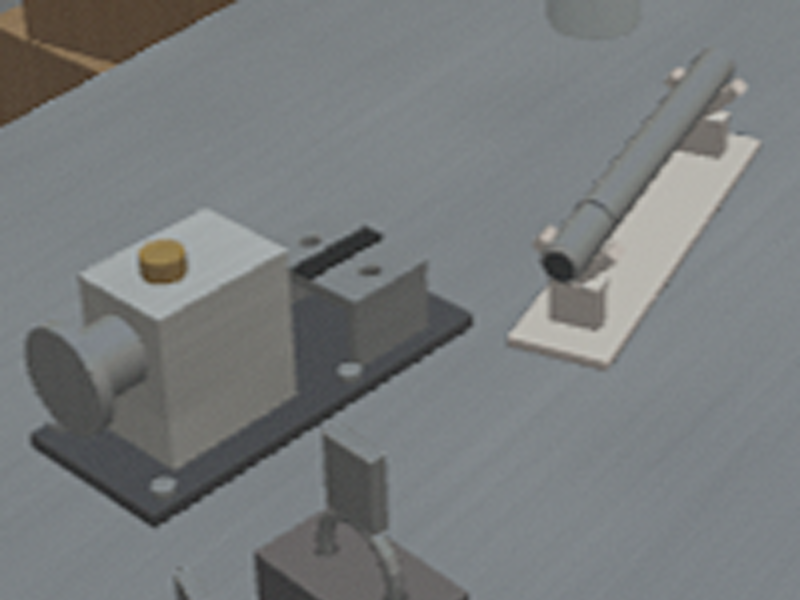

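View pics/c3.png

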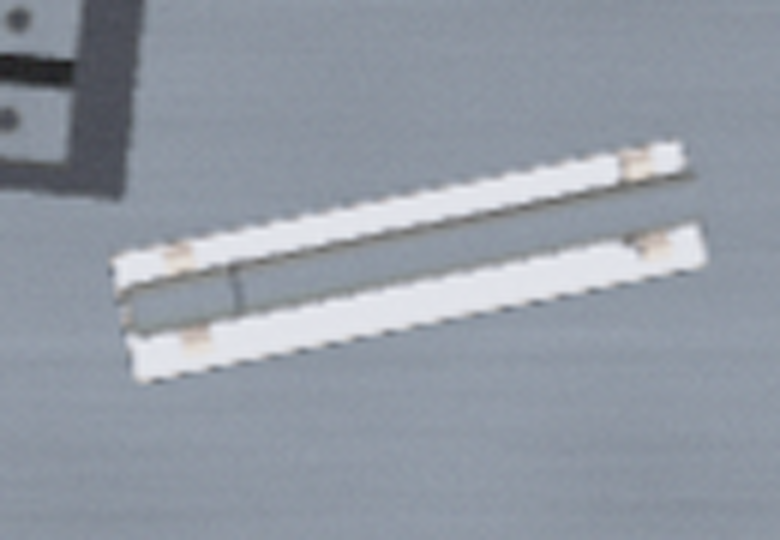

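View pics/c4.png

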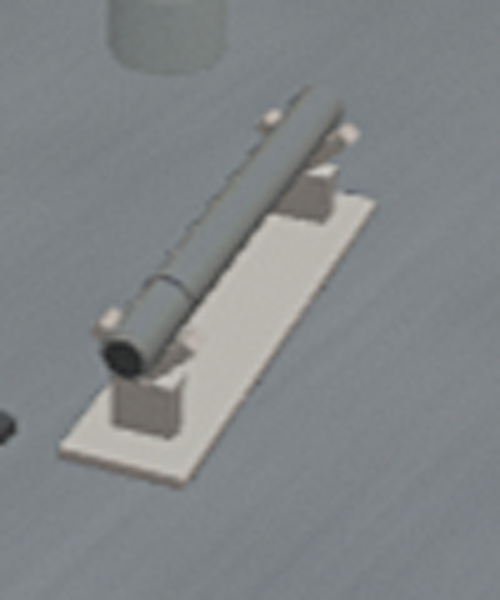

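```bash
cat > h.py <<'E'
import numpy as np,cv2
from scipy.optimize import least_squares
from scipy.spatial.transform import Rotation as R
from cell import arm
def cam(n,state=None):
    c=arm.camera_info(n)
    if n=='wrist':
        T=np.eye(4);T[:3,:3]=R.from_rotvec(state['ee_rot']).as_matrix();T[:3,3]=state['position']
        return c['mtx'],T@c['T_tool_cam']
    return c['mtx'],c['pose']
def proj(C,P):
    K,T=C;P=np.atleast_2d(P);p=(P-T[:3,3])@T[:3,:3];return (p@K.T)[:,:2]/p[:,2:]
def ray(C,uv):
    K,T=C;uv=np.atleast_2d(uv);d=np.c_[uv,np.ones(len(uv))]@np.linalg.inv(K).T@T[:3,:3].T
    return T[:3,3],d/np.linalg.norm(d,axis=1)[:,None]
def atz(C,uv,z):
    o,d=ray(C,uv);return o+d*((z-o[2])/d[:,2])[:,None]
def tri(obs): # [(C,uv)]
    A=np.zeros((3,3));b=np.zeros(3)
    for C,uv in obs:
        o,d=ray(C,uv);M=np.eye(3)-np.outer(d[0],d[0]);A+=M;b+=M@o
    X=np.linalg.solve(A,b);return X,[np.round(proj(C,X)[0]-uv,1).tolist() for C,uv in obs]
E
python3 - <<'E'
from h import *
np.set_printoptions(precision=4,suppress=True)
T=cam('top');S=cam('side')
t=lambda u,v:np.array([180+u/5,195+v/5]); s=lambda u,v:np.array([215+u/4,205+v/3.991])
def go(n,a,b): print(n,*tri([(T,a),(S,b)]))
# block top corners: which? top-left TL etc
go('blk TL(far,left)',t(278,83),s(80,275)) if 0 else None
pts=dict(blkA=(t(278,83),s(80,275)),blkB=(t(440,98),s(205,210)),blkC=(t(428,218),s(293,252)),blkD=(t(265,205),s(160,320)),
 holeA=(t(565,142),s(310,242)),holeB=(t(556,224),s(370,270)),brk=(t(608,262),s(428,262)),brk2=(t(502,250),s(357,300)),
 baseA=(t(236,250),s(155,522)),baseB=(t(653,290),s(470,322)))
for k,(a,b) in pts.items(): go(k,a,b)
c3=lambda u,v:np.array([290+u/6,220+v/6]); c4=lambda u,v:np.array([330+u/5,200+v/5])
go('mark',c3(236,290),c4(172,289))
go('tubeend',c3(128,312),c4(124,358))
go('tubefar',c3(692,202),c4(322,100))
E
```

```text
blkA [0.6529 0.2068 0.0993] [[-0.0, -0.0], [0.0, 0.0]]
blkB [0.6446 0.1222 0.0977] [[-0.2, -0.2], [0.4, 0.0]]
blkC [0.5804 0.1281 0.0978] [[0.0, 0.0], [-0.0, -0.0]]
blkD [0.5894 0.2141 0.1007] [[-0.4, -0.5], [0.8, 0.1]]
holeA [0.6273 0.059  0.0512] [[-0.3, -0.4], [0.7, 0.1]]
holeB [0.582  0.0639 0.052 ] [[-0.2, -0.3], [0.4, 0.0]]
brk [0.562  0.0365 0.0499] [[-0.4, -0.6], [0.9, 0.1]]
brk2 [0.568  0.093  0.0538] [[-0.2, -0.2], [0.4, 0.0]]
baseA [0.5752 0.2455 0.0044] [[-0.3, -0.4], [0.7, 0.1]]
baseB [0.5508 0.0132 0.0015] [[-0.5, -0.7], [1.1, 0.1]]
mark [ 0.5023 -0.0381  0.0659] [[-0.1, -0.1], [0.2, 0.0]]
tubeend [0.4944 0.0106 0.0584] [[-0.3, -0.4], [0.7, 0.0]]
tubefar [ 0.5403 -0.2419  0.0625] [[-0.4, -0.6], [0.8, 0.0]]
```

```bash
cat >> h.py <<'E'
np.set_printoptions(precision=4,suppress=True)
def yaw(st):
    M=R.from_rotvec(st['ee_rot']).as_matrix();return np.arctan2(M[1,0],M[0,0])
def shift(p,yw=None,st=None):
    st=st or arm.observe();M=R.from_rotvec(st['ee_rot']).as_matrix()
    d=M.T@(np.array(p)-st['position'])*1000
    tw=None if yw is None else -((yw-yaw(st)+np.pi)%(2*np.pi)-np.pi)
    return np.round(d,1),tw
E
python3 - <<'E'
from h import *
st=arm.observe();print(np.degrees(yaw(st)))
print(shift([.5256,-.166,.34],np.arctan2(.984,-.179)))
T=cam('top')
print('bottle,jar,beaker',atz(T,[[463,286]],.16),atz(T,[[447,190]],.08),atz(T,[[160,237]],.05))
E
```

```text
13.335025432845866
(array([ 473.1, -342. ,   64.5]), np.float64(-1.5179991563869653))
bottle,jar,beaker [[ 0.4488 -0.3667  0.16  ]] [[ 0.707  -0.3573  0.08  ]] [[0.594  0.4191 0.05  ]]
```

Request:
move_arm(steps=[[43, -31, -5, -0.14], [86, -62, -10, -0.28], [129, -93, -10, -0.42], [172, -124, -10, -0.56], [215, -155, -10, -0.7], [258, -187, -10, -0.84], [301, -218, -10, -0.98], [344, -249, -5, -1.12], [387, -280, 10, -1.26], [430, -311, 30, -1.4], [473, -342, 50, -1.518], [473, -342, 64, -1.518], [473, -342, 64, -1.518]])

```text
clock: 1.78
position: [0.5249, -0.1666, 0.3394]
ee_rot: [-2.012, -2.41, 0.003]
force: [-1.6, 0.7, -0.4]
width: 0.999
```

```bash
python3 - <<'E'
from h import *
st=arm.observe();print(st)
im=arm.get_image('wrist');cv2.imwrite('pics/w1.png',im[:,:,::-1]);np.save('w1.npy',np.r_[st['position'],st['ee_rot']])
E
```

```text
{'clock': 1.775, 'joints': array([ 0.5681,  0.4297, -0.4842,  1.8061,  0.2379,  0.9668,  0.1641]), 'dq': array([ 0.0235, -0.0282,  0.0105, -0.02  , -0.0051,  0.0174,  0.0059]), 'joint_efforts': array([ -2.0248, -58.0795,  -7.1041, -27.4915,  -0.0946,  -0.3699,
        -0.1053]), 'position': array([ 0.5249, -0.1666,  0.3394]), 'ee_rot': array([-2.0118, -2.4096,  0.0027]), 'force': array([-1.6157,  0.6677, -0.3633]), 'ft_torque': array([-0.0997, -0.1178, -0.0258]), 'width': 0.999198761321226}
```

View pics/w1.png

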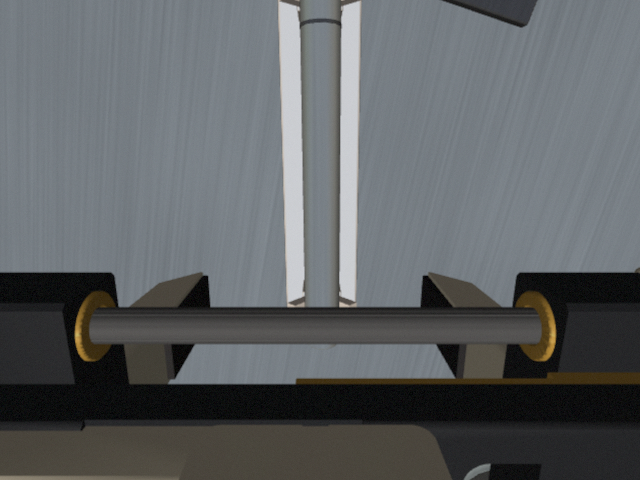

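```bash
python3 - <<'E'
from h import *
a=np.load('w1.npy');st=dict(position=a[:3],ee_rot=a[3:])
W=cam('wrist',st)
im=cv2.imread('pics/w1.png')
for r in (60,150,260):
    g=im[r].astype(int).sum(1); print(r,g[270:372:2].tolist())
P=atz(W,[[320.8,21]],.0725);print('mark',P);Q=atz(W,[[320.8,21],[321.2,150],[321.5,285]],.06);print(Q)
print('mark via 3 view',tri([(W,[320.8,21]),(cam('side'),np.array([330+172/5,200+289/5])),(cam('top'),np.array([290+236/6,220+290/6]))]))
d=Q[0]-Q[2];print(np.degrees(np.arctan2(d[1],d[0])),np.degrees(yaw(st)))
E
```

```text
60 [384, 385, 376, 373, 372, 550, 617, 617, 610, 613, 611, 620, 610, 616, 613, 472, 296, 328, 364, 373, 383, 381, 371, 386, 390, 383, 391, 385, 386, 373, 374, 356, 347, 308, 260, 320, 617, 611, 617, 610, 616, 614, 620, 618, 580, 414, 379, 380, 374, 377, 386]
150 [390, 396, 387, 392, 383, 397, 500, 612, 614, 615, 617, 616, 617, 615, 618, 617, 385, 319, 351, 367, 379, 382, 366, 374, 380, 386, 385, 391, 381, 378, 374, 356, 343, 296, 243, 490, 621, 613, 616, 616, 618, 618, 615, 609, 424, 374, 376, 377, 385, 369, 376]
260 [382, 384, 387, 388, 381, 386, 383, 374, 558, 614, 614, 614, 615, 623, 620, 616, 620, 400, 333, 360, 380, 386, 375, 383, 384, 382, 389, 384, 386, 383, 363, 348, 323, 274, 211, 567, 613, 622, 615, 616, 618, 618, 610, 410, 386, 368, 384, 375, 380, 379, 383]
mark [[ 0.5026 -0.0372  0.0725]]
[[ 0.5021 -0.034   0.06  ]
 [ 0.5161 -0.1082  0.06  ]
 [ 0.5333 -0.1998  0.06  ]]
mark via 3 view (array([ 0.5021, -0.037 ,  0.067 ]), [[-0.8, 2.2], [0.0, -0.2], [-0.5, -0.1]])
100.64862016318008 100.28063535017542
```

```bash
python3 - <<'E'
from h import *
print(shift([.5266,-.1660,.219],np.radians(100.5)))
E
```

```text
(array([  1. ,   2.1, 121.3]), np.float64(-0.005170360026805376))
```

Request:
move_arm(steps=[[0, 1, 40, -0.004], [0, 1, 80, -0.004], [0, 1.2, 108, -0.004], [0, 1.2, 120, -0.004], [0, 1.2, 120.5, -0.004]])

```text
clock: 2.45
position: [0.5265, -0.1669, 0.2205]
ee_rot: [2.01, 2.415, -0.001]
force: [0.6, -0.5, 0.2]
width: 1.0
```

Request:
move_arm(steps=[[0, 0, 0, 0], [0, 0, 0, 0], [0, 0, 0, 0], [0, 0, 0, 0], [0, 0, 0, 0]], grip=15, grip_force=50)

```text
clock: 3.08
position: [0.5267, -0.1661, 0.2203]
ee_rot: [2.008, 2.416, -0.0]
force: [1.0, 0.1, -0.6]
width: 0.505
```

```bash
python3 - <<'E'
from h import *
st=arm.observe();print(st['clock'],st['position'],st['force'],st['ft_torque'],st['width']*91.8,np.degrees(yaw(st)))
im=arm.get_image('wrist');cv2.imwrite('pics/w2.png',im[:,:,::-1]);np.save('w2.npy',np.r_[st['position'],st['ee_rot']])
E
```

```text
3.075 [ 0.5267 -0.1661  0.2203] [ 1.0298  0.0724 -0.5521] [-0.0081 -0.1076  0.0444] 46.33561156866388 100.53820328352322
```

View pics/w2.png

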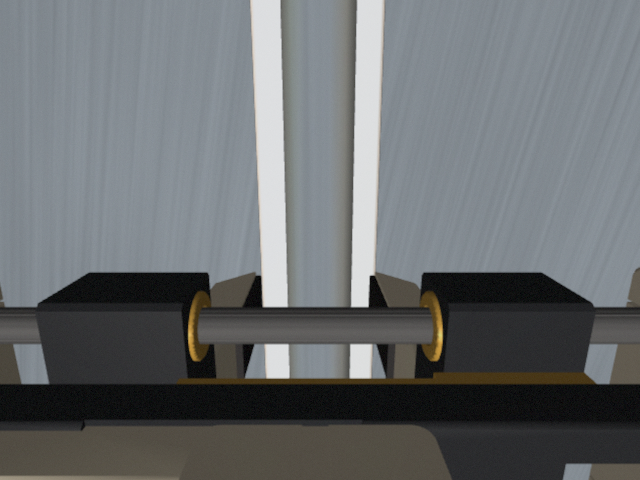

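Request:
move_arm(steps=[[0, 0, 0, 0], [0, 0, 0, 0], [0, 0, 0, 0], [0, 0, 0, 0]])

```text
clock: 3.62
position: [0.5277, -0.1659, 0.2206]
ee_rot: [2.006, 2.415, 0.003]
force: [6.2, 2.8, -0.1]
width: 0.258
```

```bash
python3 - <<'E'
from h import *
print(shift([.52,.09,.40],np.radians(84.3)))
E
```

```text
(array([ 252.9,   39.8, -179.3]), np.float64(0.2837352218882927))
```

Request:
move_arm(steps=[[0, 0, -15, 0], [0, 0, -45, 0], [20, 3, -90, 0.02], [65, 10, -130, 0.08], [115, 18, -160, 0.14], [165, 26, -179, 0.2], [210, 33, -179, 0.26], [240, 38, -179, 0.283], [253, 40, -179, 0.283], [253, 40, -179, 0.283]])

```text
clock: 4.88
position: [0.5194, 0.0899, 0.3992]
ee_rot: [-2.327, -2.11, 0.002]
force: [0.8, -0.6, -3.8]
width: 0.261
```

```bash
python3 - <<'E'
from h import *
st=arm.observe();print(st['clock'],st['position'],st['force'],st['ft_torque'],st['width']*91.8,np.degrees(yaw(st)))
im=arm.get_image('wrist');cv2.imwrite('pics/w3.png',im[:,:,::-1]);np.save('w3.npy',np.r_[st['position'],st['ee_rot']])
im=arm.get_image('side');cv2.imwrite('pics/s3.png',im[:,:,::-1])
E
```

```text
4.875 [0.5194 0.0899 0.3992] [ 0.7536 -0.6122 -3.8042] [-0.2264 -0.0876 -0.0218] 23.92709598467238 84.40804028876853
```

View pics/w3.png

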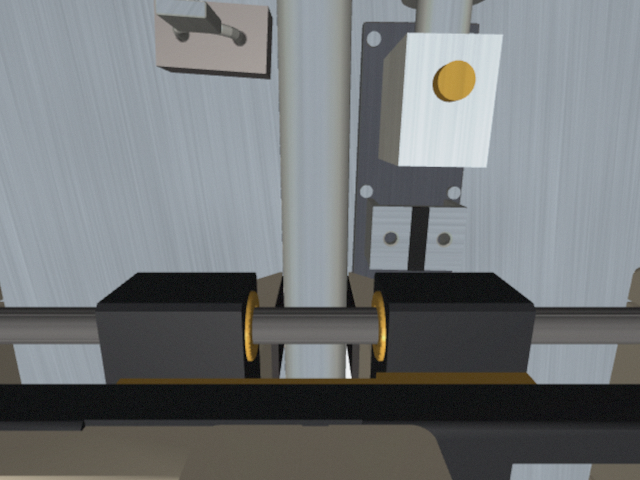

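View pics/s3.png

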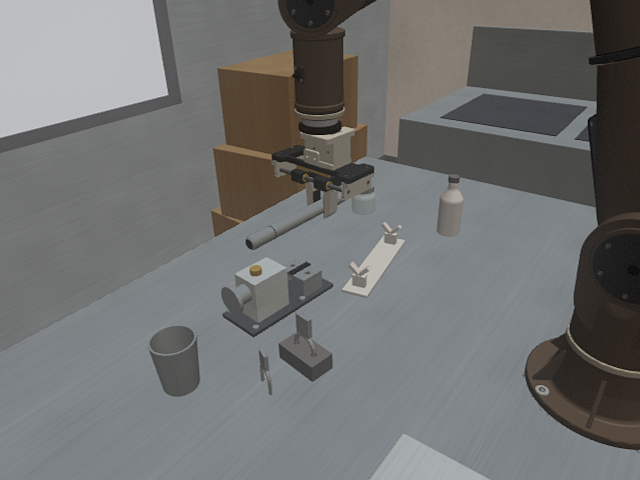

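```bash
python3 - <<'E'
import cv2
t=cv2.imread('pics/w3.png')
cv2.imwrite('pics/c5.png',cv2.resize(t[20:180,345:515],None,fx=3.6,fy=3.6,interpolation=cv2.INTER_CUBIC))
cv2.imwrite('pics/c6.png',cv2.resize(t[180:280,345:480],None,fx=5.5,fy=5.5,interpolation=cv2.INTER_CUBIC))
cv2.imwrite('pics/c7.png',cv2.resize(t[0:90,140:280],None,fx=5.5,fy=5.5,interpolation=cv2.INTER_CUBIC))
E
```

```text
(no output)
```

View pics/c5.png

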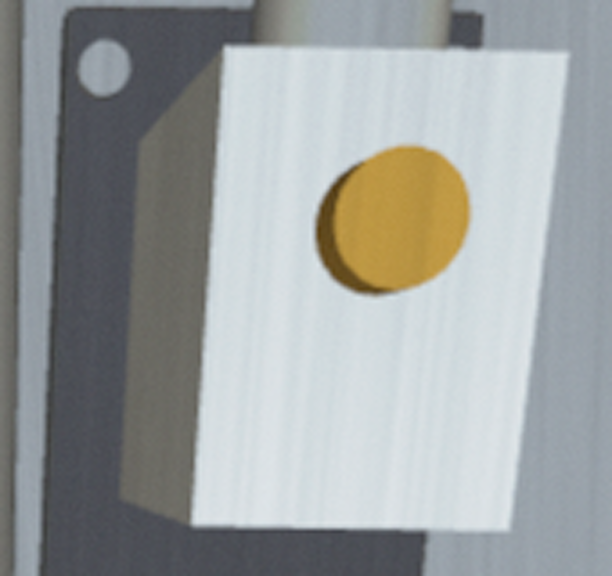

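View pics/c6.png

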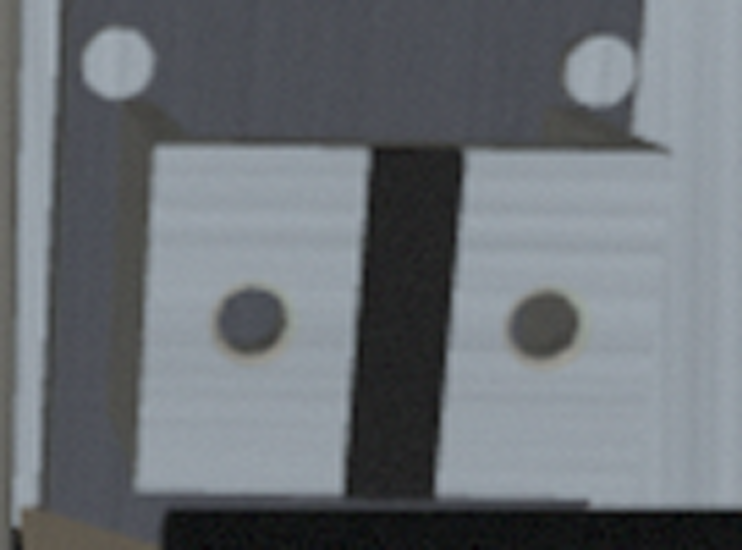

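View pics/c7.png

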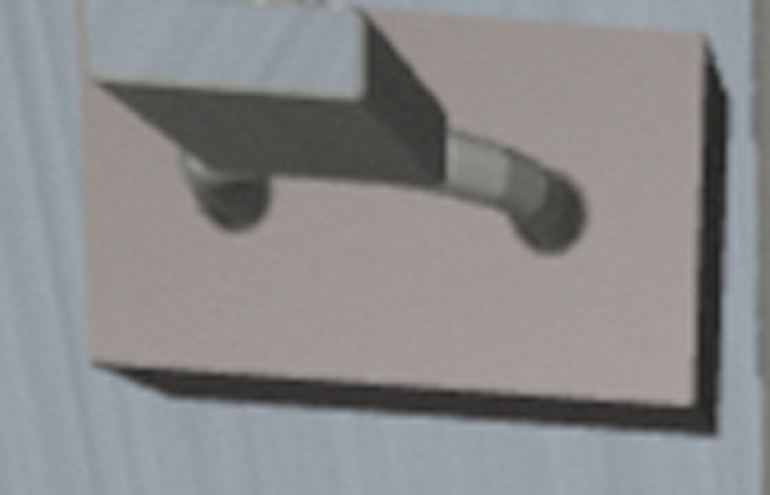

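```bash
cat > fitx.py <<'E'
from h import *
a=np.load('w3.npy');W=cam('wrist',dict(position=a[:3],ee_rot=a[3:]))
T=cam('top');S=cam('side')
# fitting-frame points: x into bore, y left of that (level), z up. s=bracket offset along x
B=lambda x,y,z:(x,y,z,0); K=lambda x,y,z:(-75+x,y,z,1)
c5=lambda u,v:(345+u/3.6,20+v/3.6); c6=lambda u,v:(345+u/5.5,180+v/5.5)
t=lambda u,v:(180+u/5,195+v/5); s=lambda u,v:(215+u/4,205+v/3.991)
obs={'W':(W,[(B(85,31,101),c5(225,46)),(B(85,-31,101),c5(570,52)),(B(0,-31,101),c5(510,531)),(B(0,31,101),c5(191,525)),
 (K(0,23,54),c6(251,322)),(K(0,-23,54),c6(546,325)),(K(28,40,54),c6(153,147)),(K(-28,40,54),c6(134,493))]),
'T':(T,[(B(85,-31,101),t(278,83)),(B(0,-31,101),t(440,98)),(B(0,31,101),t(428,218)),(B(85,31,101),t(265,205)),(K(0,-23,54),t(565,142)),(K(0,23,54),t(556,224)),(K(-28,40,54),t(608,262)),(K(-28,-40,54),t(620,115))]),
'S':(S,[(B(85,-31,101),s(80,275)),(B(0,-31,101),s(205,210)),(B(0,31,101),s(293,252)),(B(85,31,101),s(160,320)),(K(0,-23,54),s(310,242)),(K(0,23,54),s(370,270)),(K(-28,40,54),s(428,262)),(K(28,40,54),s(357,300))])}
def pts(p,M):
    M=np.array(M,float);L=M[:,:3]/1000;L[:,0]+=M[:,3]*p[3];c,sn=np.cos(p[2]),np.sin(p[2])
    return np.c_[p[0]+c*L[:,0]-sn*L[:,1],p[1]+sn*L[:,0]+c*L[:,1],L[:,2]+p[4]]
def res(p,ks):
    return np.concatenate([(proj(obs[k][0],pts(p,[q[0] for q in obs[k][1]]))-[q[1] for q in obs[k][1]]).ravel() for k in ks]+[[(p[4])*200]])
if __name__=='__main__':
  for ks in ['W','T','S','WTS','WT']:
    r=least_squares(res,[.61,.125,1.47,.005,0],args=(ks,));print(ks,r.x[:2],np.degrees(r.x[2]),'s',r.x[3],'dz',r.x[4],'rms',np.sqrt(np.mean(r.fun**2)))
    if len(ks)==1: print(np.round(r.fun[:-1].reshape(-1,2),1).tolist())
E
python3 fitx.py
```

```text
W [0.6109 0.1272] 83.39168916413782 s 0.009915361027670865 dz 7.968333025527745e-05 rms 0.23592849303430735
[[-0.1, -0.1], [-0.1, -0.0], [-0.2, 0.0], [0.0, 0.1], [0.2, 0.2], [0.1, 0.6], [0.1, -0.5], [0.0, -0.3]]
T [0.6109 0.1249] 83.61053767551749 s 0.009690810705811001 dz 0.0005681521593426551 rms 0.30711052514982884
[[0.2, 0.5], [-0.1, 0.6], [-0.2, -0.0], [0.0, -0.6], [0.2, -0.3], [0.2, 0.1], [-0.5, -0.3], [0.1, -0.1]]
S [0.6109 0.1278] 83.77834566276978 s 0.01066746876801628 dz -0.00031791722611999764 rms 0.4261679076957539
[[-0.1, 0.2], [0.6, -0.3], [-0.9, -0.5], [0.3, 0.5], [0.1, -0.3], [0.0, 0.0], [0.1, -0.5], [-0.2, 0.9]]
WTS [0.6113 0.1272] 83.40487685397478 s 0.009588602048256371 dz -0.0008945663442751304 rms 0.5049179768177012
WT [0.6112 0.1272] 83.37003455706505 s 0.009492277703352278 dz -0.0007910577273750095 rms 0.4970318020748972
```

```bash
python3 - <<'E'
from h import *
print(shift([.5888,-.068,.2366],np.radians(83.5)))
E
```

```text
(array([-148.3,   84.4,  162.5]), np.float64(0.012856946639441702))
```

Request:
move_arm(steps=[[-40, 23, 0, 0.013], [-85, 48, 5, 0.013], [-125, 70, 25, 0.013], [-148, 84, 65, 0.013], [-148, 84, 110, 0.013], [-148, 84, 145, 0.013], [-148, 84, 160, 0.013], [-148, 84, 162, 0.013], [-148, 84, 162, 0.013]])

```text
clock: 6.1
position: [0.5893, -0.0659, 0.2385]
ee_rot: [2.342, 2.092, 0.002]
force: [0.1, -0.1, -2.6]
width: 0.255
```

```bash
cat > look.py <<'E'
import sys
from h import *
tag=sys.argv[1]
st=arm.observe();print(st['clock'],st['position'],st['ee_rot'],'F',st['force'],st['ft_torque'],st['width']*91.8,np.degrees(yaw(st)))
for n in sys.argv[2:]:
    im=arm.get_image(n);cv2.imwrite(f'pics/{n}{tag}.png',im[:,:,::-1])
    if n=='wrist': np.save(f'w{tag}.npy',np.r_[st['position'],st['ee_rot']])
E
python3 look.py 4 side top
python3 - <<'E'
import cv2
s=cv2.imread('pics/side4.png');t=cv2.imread('pics/top4.png')
cv2.imwrite('pics/c8.png',cv2.resize(s[200:340,220:400],None,fx=4.2,fy=4.2,interpolation=cv2.INTER_CUBIC))
cv2.imwrite('pics/c9.png',cv2.resize(t[190:310,210:370],None,fx=5,fy=5,interpolation=cv2.INTER_CUBIC))
E
```

```text
6.1 [ 0.5893 -0.0659  0.2385] [2.3416 2.0921 0.0019] F [ 0.0702 -0.1384 -2.6131] [-0.1445 -0.096  -0.0288] 23.368553817291062 83.55731758137769
```

View pics/c8.png

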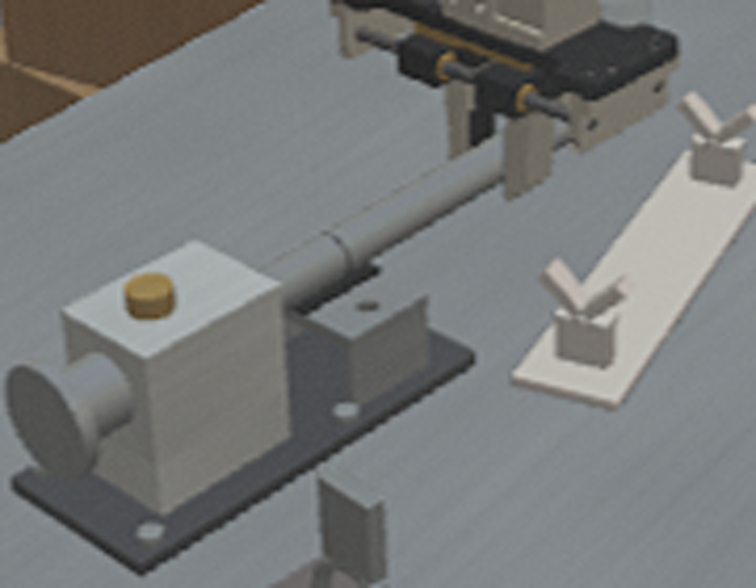

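View pics/c9.png

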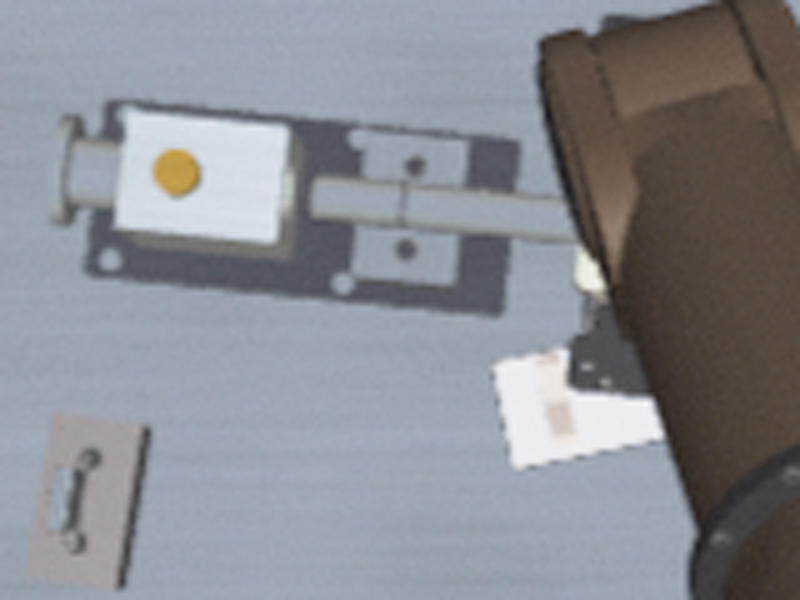

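```bash
python3 - <<'E'
from h import *
T=cam('top');S=cam('side')
y=np.radians(83.5);b=np.array([np.cos(y),np.sin(y),0]);n=np.array([-b[1],b[0],0])
tcp=np.array([.5893,-.0659,.2385-.1606])
for off in (.1311,.1811,.05):
    c=tcp+off*b
    print(off,'top: upper',(proj(T,c+[0,0,.0125])[0]-[210,190])*5,'side',(proj(S,c+[0,0,.0125])[0]-[220,200])*4.2,(proj(S,c+.0125*n)[0]-[220,200])*4.2, (proj(S,c-.0125*n)[0]-[220,200])*4.2)
E
```

```text
0.1311 top: upper [400.096  198.3028] side [331.7737 229.2554] [350.098  258.4801] [315.8976 241.8889]
0.1811 top: upper [305.9444 188.9343] side [260.2318 268.315 ] [279.0037 298.455 ] [244.8093 280.8165]
0.05 top: upper [552.9373 213.5112] side [439.4774 170.4525] [457.1177 198.305 ] [423.017  183.2309]
```

```bash
python3 - <<'E'
import cv2,numpy as np
t=cv2.imread('pics/top4.png')
cv2.imwrite('pics/c10.png',cv2.resize(t[210:255,255:335],None,fx=10,fy=10,interpolation=cv2.INTER_NEAREST))
for c in (275,282,296,304,312,320): print(c,t[218:244,c].astype(int).sum(1).tolist())
print([t[r,266:284].astype(int).sum(1).tolist() for r in (227,229,231)])
print([t[r,284:298].astype(int).sum(1).tolist() for r in (228,230,232)])
E
```

```text
275 [268, 272, 267, 269, 267, 268, 292, 387, 488, 492, 510, 504, 505, 496, 469, 363, 246, 267, 268, 269, 262, 267, 269, 264, 278, 268]
282 [496, 442, 345, 369, 368, 377, 387, 355, 426, 485, 507, 510, 510, 498, 492, 443, 393, 449, 485, 488, 487, 488, 493, 493, 491, 492]
296 [493, 493, 500, 493, 489, 489, 488, 485, 456, 410, 490, 500, 512, 499, 501, 501, 475, 395, 409, 480, 486, 482, 491, 491, 495, 493]
304 [311, 290, 280, 261, 269, 256, 257, 269, 266, 308, 424, 488, 503, 503, 503, 496, 493, 452, 374, 255, 267, 271, 271, 258, 267, 266]
312 [290, 267, 261, 269, 264, 274, 271, 284, 297, 287, 331, 447, 488, 498, 499, 503, 495, 487, 434, 375, 437, 424, 427, 435, 452, 453]
320 [178, 240, 296, 356, 395, 399, 449, 485, 488, 495, 465, 421, 474, 504, 501, 502, 497, 488, 482, 415, 397, 492, 485, 491, 488, 494]
[[580, 586, 513, 325, 294, 285, 382, 478, 500, 492, 490, 493, 492, 497, 489, 496, 485, 484], [563, 564, 468, 308, 279, 305, 425, 495, 508, 504, 515, 509, 509, 511, 510, 506, 510, 508], [554, 505, 404, 309, 267, 313, 416, 481, 496, 496, 494, 500, 496, 499, 502, 501, 498, 501]]
[[499, 496, 488, 500, 492, 492, 411, 427, 487, 487, 489, 483, 490, 480], [504, 504, 509, 508, 500, 474, 419, 461, 513, 510, 510, 501, 512, 503], [497, 500, 497, 495, 496, 459, 446, 484, 504, 501, 500, 505, 501, 505]]
```

View pics/c10.png

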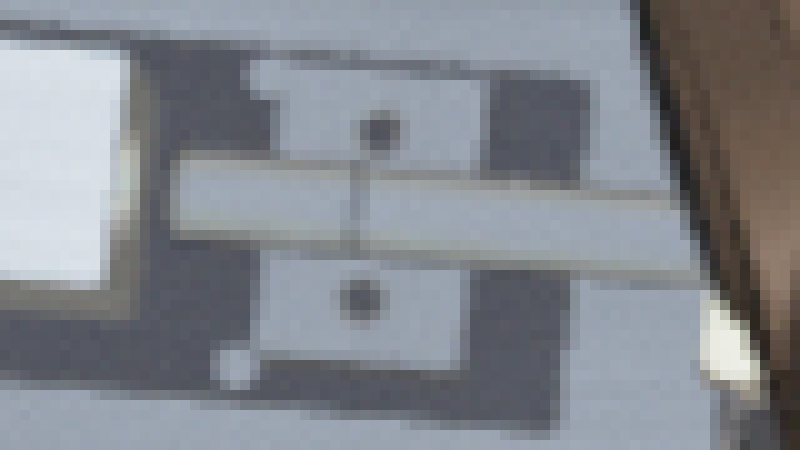

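```bash
python3 - <<'E'
from h import *
from fitx import obs,res
T=cam('top')
p=least_squares(res,[.61,.125,1.47,.005,0],args=('T',)).x
b=np.array([np.cos(p[2]),np.sin(p[2]),0]);m=np.array([p[0],p[1],.0779+.001])
for d in (-.02,-.03,-.08,-.1): print('bore axis',d,proj(T,m+d*b))
y=np.radians(83.5);b=np.array([np.cos(y),np.sin(y),0]);tcp=np.array([.5893,-.0659,.0789])
for d in (.05,.1311,.1811): print('tube pred',d,proj(T,tcp+d*b))
obsd=np.array([[275.5,229.5],[304.5,232.35],[312.5,233.3]]);print(atz(T,obsd,.0789))
E
```

```text
bore axis -0.02 [[274.9549 228.717 ]]
bore axis -0.03 [[278.6905 229.0815]]
bore axis -0.08 [[297.3752 230.9047]]
bore axis -0.1 [[304.8523 231.6343]]
tube pred 0.05 [[320.5637 233.2155]]
tube pred 0.1311 [[290.2455 230.1984]]
tube pred 0.1811 [[271.5691 228.3399]]
[[0.6065 0.1036 0.0789]
 [0.5979 0.0265 0.0789]
 [0.595  0.0052 0.0789]]
```

```bash
python3 - <<'E'
from h import *
from fitx import obs,res
S=cam('side')
s=cv2.imread('pics/side4.png').astype(int).sum(2)
for c in (293,297,306,312,320): print(c,list(zip(range(235,280),s[235:280,c].tolist())))
p=least_squares(res,[.61,.125,1.47,.005,0],args=('S',)).x;print(p)
y=np.radians(83.5);b=np.array([np.cos(y),np.sin(y),0])
ob,d=S[1][:3,3],0
def sil(c,z,m):
    # silhouette lines of cylinder axis through m(z) dir b
    out=[]
    A=np.array([m[0],m[1],z]);v=A-ob;v-=b*(v@b);D=np.linalg.norm(v);e=v/D;f=np.cross(b,e);r=.0125
    sn=r/D;cs=np.sqrt(1-sn**2)
    for sg in (1,-1):
        n=-e*sn+sg*f*cs; q=A+r*n
        P=proj(S,np.array([q-.3*b*0, q-.15*b])); 
        out.append(P[0,1]+(c-P[0,0])*(P[1,1]-P[0,1])/(P[1,0]-P[0,0]))
    return np.round(out,2)
for c in (293.5,306.5,320.5): print(c,'tcp pred .0779',sil(c,.0779,(.5893+.15*b[0],-.0659+.15*b[1])),'bore .070 S',sil(c,.070,p[:2]))
E
```

```text
293 [(235, 409), (236, 403), (237, 403), (238, 408), (239, 404), (240, 401), (241, 403), (242, 407), (243, 405), (244, 404), (245, 405), (246, 398), (247, 395), (248, 406), (249, 404), (250, 402), (251, 401), (252, 403), (253, 398), (254, 405), (255, 408), (256, 411), (257, 373), (258, 394), (259, 404), (260, 410), (261, 406), (262, 405), (263, 399), (264, 380), (265, 357), (266, 339), (267, 308), (268, 277), (269, 240), (270, 207), (271, 162), (272, 144), (273, 142), (274, 194), (275, 322), (276, 249), (277, 229), (278, 241), (279, 244)]
297 [(235, 407), (236, 407), (237, 396), (238, 397), (239, 404), (240, 403), (241, 402), (242, 401), (243, 399), (244, 402), (245, 406), (246, 402), (247, 403), (248, 401), (249, 400), (250, 405), (251, 404), (252, 406), (253, 406), (254, 412), (255, 311), (256, 397), (257, 411), (258, 410), (259, 413), (260, 407), (261, 394), (262, 374), (263, 351), (264, 330), (265, 293), (266, 269), (267, 232), (268, 181), (269, 158), (270, 150), (271, 112), (272, 342), (273, 415), (274, 404), (275, 402), (276, 405), (277, 343), (278, 240), (279, 230)]
306 [(235,
[... 1161 characters left out ...]
, 378), (242, 380), (243, 398), (244, 397), (245, 406), (246, 404), (247, 398), (248, 390), (249, 374), (250, 345), (251, 315), (252, 281), (253, 227), (254, 247), (255, 401), (256, 410), (257, 398), (258, 397), (259, 405), (260, 403), (261, 401), (262, 394), (263, 403), (264, 397), (265, 396), (266, 391), (267, 397), (268, 396), (269, 407), (270, 379), (271, 277), (272, 252), (273, 259), (274, 259), (275, 260), (276, 270), (277, 276), (278, 281), (279, 283)]
[ 0.6109  0.1278  1.4622  0.0107 -0.0003]
293.5 tcp pred .0779 [269.47 256.1 ] bore .070 S [272.86 259.49]
306.5 tcp pred .0779 [262.1  249.03] bore .070 S [265.42 252.35]
320.5 tcp pred .0779 [254.17 241.42] bore .070 S [257.41 244.66]
```

Request:
move_arm(steps=[[0, 1.7, 4, 0], [0, 1.7, 7, 0], [0, 1.7, 7.5, 0], [4, 1.7, 7.5, 0], [8, 1.7, 7.5, 0], [12, 1.7, 7.5, 0], [15, 1.7, 7.5, 0], [15, 1.7, 7.5, 0]])

```text
clock: 7.2
position: [0.5922, -0.0503, 0.2298]
ee_rot: [-2.341, -2.094, -0.001]
force: [0.7, 0.6, -2.1]
width: 0.255
```

```bash
python3 look.py 5
```

```text
7.2 [ 0.5922 -0.0503  0.2298] [-2.3415 -2.0943 -0.0006] F [ 0.7144  0.5772 -2.1195] [ 0.1391 -0.151   0.0086] 23.45317749313532 83.61981234213462
```

Request:
move_arm(steps=[[3, 0, -0.7, 0], [7, 0, -0.7, 0], [11, 0, -0.7, 0], [15, 0, -0.7, 0], [15, 0, -0.7, 0]])

```text
clock: 7.82
position: [0.5939, -0.0353, 0.2304]
ee_rot: [-2.341, -2.094, -0.001]
force: [0.8, 0.5, -2.6]
width: 0.261
```

```bash
python3 look.py 6 top side
python3 - <<'E'
import cv2
s=cv2.imread('pics/side6.png');t=cv2.imread('pics/top6.png')
a=cv2.resize(s[215:315,230:360],None,fx=6,fy=6,interpolation=cv2.INTER_CUBIC)
cv2.imwrite('pics/c11.png',a)
cv2.imwrite('pics/c12.png',cv2.resize(t[200:260,225:325],None,fx=8,fy=8,interpolation=cv2.INTER_CUBIC))
E
```

```text
7.825 [ 0.5939 -0.0353  0.2304] [-2.3415 -2.0942 -0.0007] F [ 0.8357  0.5391 -2.6251] [-0.015  -0.1555 -0.0051] 23.96835772626095 83.61846461080982
```

View pics/c11.png

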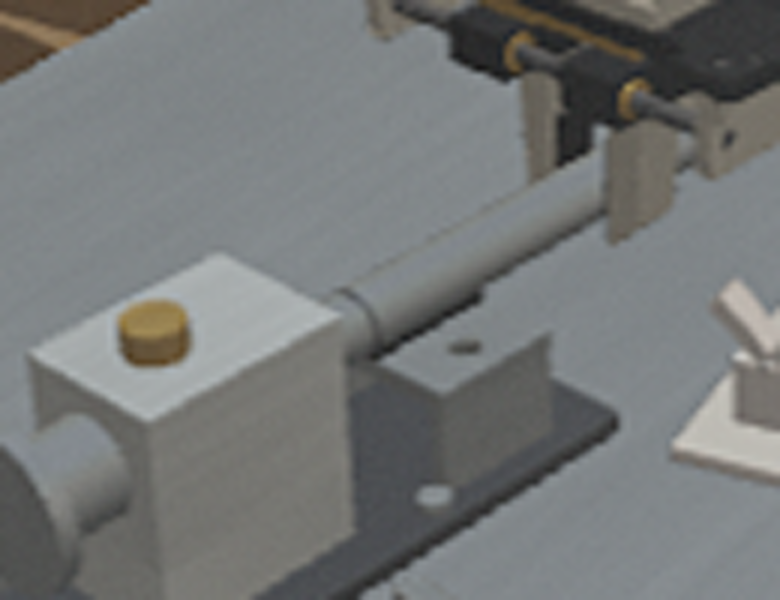

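View pics/c12.png

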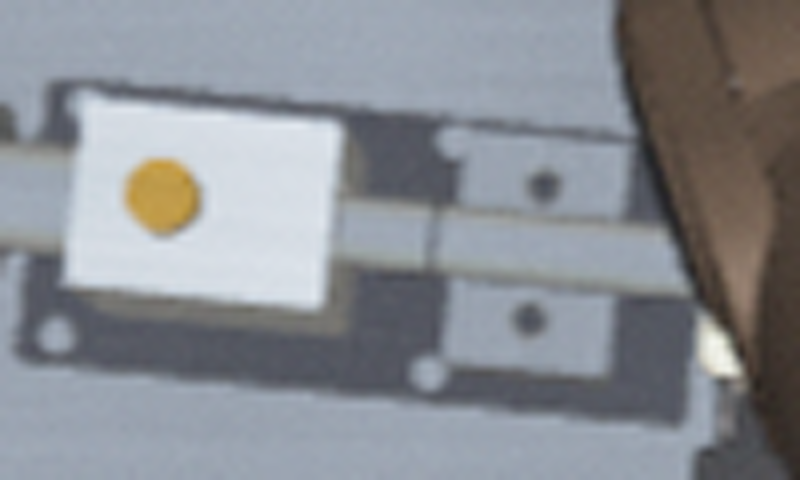

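```bash
cat > rem.py <<'E'
from h import *
from fitx import res
import sys
T=cam('top');S=cam('side')
pT=least_squares(res,[.61,.125,1.47,.005,0],args=('T',)).x
pS=least_squares(res,[.61,.125,1.47,.005,0],args=('S',)).x
def along(p,P): 
    b=np.array([np.cos(p[2]),np.sin(p[2])]);d=P[:2]-p[:2];return d@b*1000,(d@[-b[1],b[0]])*1000
def top(uv): return along(pT,atz(T,[uv],.0825)[0])
def pr(d,ang): # ring pts in side image for mark at along d (m)
    y=pS[2];b=np.array([np.cos(y),np.sin(y),0]);n=np.array([-b[1],b[0],0])
    c=np.array([pS[0],pS[1],.07])+d*b
    return np.array([proj(S,c+.0125*(np.cos(a)*np.array([0,0,1])+np.sin(a)*n))[0] for a in ang])
def prT(d):
    y=pT[2];b=np.array([np.cos(y),np.sin(y),0]);return proj(T,np.array([pT[0],pT[1],.0825])+d*b)[0]
E
python3 - <<'E'
from rem import *
print(top((225+431/8,200+237/8)))
for d in (-.026,-.029,-.032,-.035): print(d,((pr(d,[0,.6,1.2])-[230,215])*6).round(0).tolist(),(prT(d)-[225,200])*8)
E
```

```text
(np.float64(-30.95464202256896), np.float64(1.8255053472392337))
-0.026 [[339.0, 299.0], [354.0, 311.0], [364.0, 330.0]] [416.7379 230.1203]
-0.029 [[345.0, 295.0], [360.0, 308.0], [370.0, 326.0]] [425.7265 230.9974]
-0.032 [[352.0, 292.0], [366.0, 304.0], [376.0, 323.0]] [434.7155 231.8745]
-0.035 [[358.0, 289.0], [372.0, 301.0], [382.0, 319.0]] [443.7048 232.7517]
```

Request:
move_arm(steps=[[3, 0, 0, 0], [6, 0, 0, 0], [9, 0, 0, 0], [12, 0, 0, 0], [15, 0, 0, 0], [18, 0, 0, 0], [21, 0, 0, 0], [21, 0, 0, 0]])

```text
clock: 8.93
position: [0.5959, -0.0162, 0.2302]
ee_rot: [2.343, 2.092, -0.003]
force: [-0.6, -5.1, -3.0]
width: 0.256
```

```bash
python3 look.py 7 top side
python3 - <<'E'
import cv2
s=cv2.imread('pics/side7.png');t=cv2.imread('pics/top7.png')
a=cv2.resize(s[245:295,255:325],None,fx=11,fy=11,interpolation=cv2.INTER_CUBIC)
cv2.imwrite('pics/c13.png',a)
cv2.imwrite('pics/c14.png',cv2.resize(t[210:250,255:305],None,fx=14,fy=14,interpolation=cv2.INTER_CUBIC))
E
python3 - <<'E'
from rem import *
for d in (-.006,-.01,-.013): print(d,((pr(d,[0,.6,1.2])-[255,245])*11).round(0).tolist(),(prT(d)-[255,210])*14)
E
```

```text
8.925 [ 0.5959 -0.0162  0.2302] [ 2.3429  2.0918 -0.0028] F [-0.593  -5.0725 -2.9739] [-1.0865 -0.0279  0.0054] 23.470765621535772 83.51859600334588
-0.006 [[271.0, 260.0], [297.0, 283.0], [316.0, 318.0]] [204.4385 252.4796]
-0.01 [[286.0, 252.0], [312.0, 275.0], [331.0, 309.0]] [225.407  254.5256]
-0.013 [[298.0, 245.0], [324.0, 268.0], [342.0, 302.0]] [241.134  256.0602]
```

View pics/c13.png

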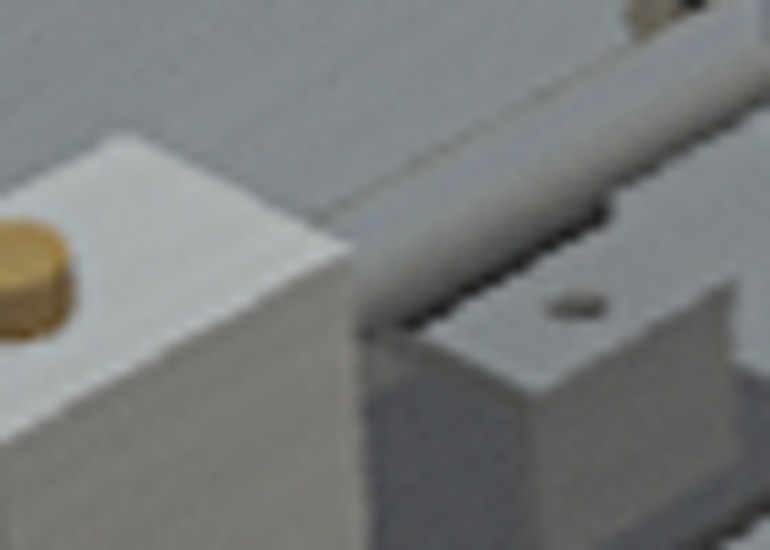

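View pics/c14.png

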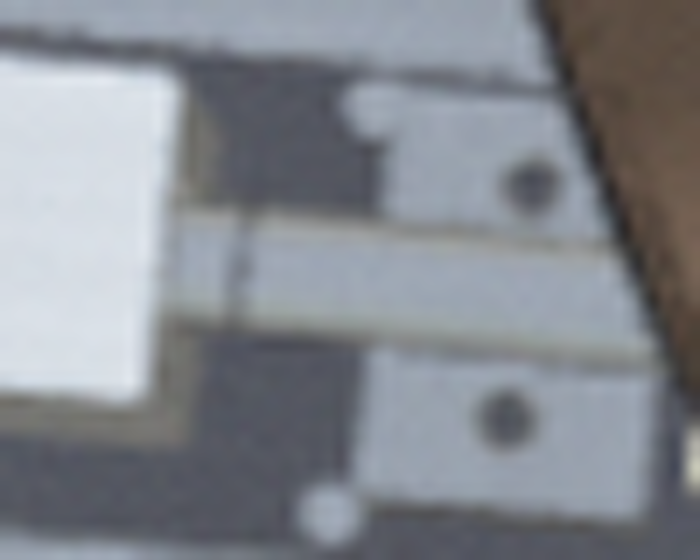

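Request:
move_arm(steps=[[3, 0, 0, 0], [6, 0, 0, 0], [9, 0, 0, 0], [10, 0, 0, 0], [10, 0, 0, 0]])

```text
clock: 9.65
position: [0.5971, -0.0061, 0.2302]
ee_rot: [2.343, 2.092, -0.002]
force: [-0.0, -5.1, -2.0]
width: 0.255
```

```bash
python3 look.py 8 top 
python3 - <<'E'
import cv2
t=cv2.imread('pics/top8.png')
cv2.imwrite('pics/c15.png',cv2.resize(t[210:250,255:305],None,fx=14,fy=14,interpolation=cv2.INTER_CUBIC))
for r in range(225,234): print(r,t[r,263:280].astype(int).sum(1).tolist())
E
python3 - <<'E'
from rem import *
for d in (0,-.003,-.006): print(d,(prT(d)-[255,210])*14)
E
```

```text
9.65 [ 0.5971 -0.0061  0.2302] [ 2.3429  2.0921 -0.0022] F [-0.0142 -5.0795 -1.9791] [-1.1556 -0.0344 -0.074 ] 23.415495149932436 83.52665011910926
225 [665, 664, 663, 565, 446, 383, 403, 452, 454, 429, 420, 406, 394, 381, 368, 357, 341]
226 [669, 666, 667, 570, 438, 385, 436, 487, 490, 492, 483, 481, 487, 485, 474, 469, 462]
227 [672, 672, 674, 554, 423, 421, 468, 498, 504, 506, 500, 502, 499, 493, 498, 491, 486]
228 [669, 671, 661, 546, 430, 448, 483, 507, 504, 506, 511, 509, 502, 500, 502, 508, 507]
229 [659, 663, 633, 512, 408, 416, 485, 510, 509, 508, 507, 507, 505, 507, 503, 506, 503]
230 [668, 664, 624, 526, 421, 417, 474, 503, 493, 509, 503, 505, 503, 500, 501, 501, 505]
231 [664, 663, 627, 501, 402, 402, 452, 482, 486, 491, 497, 494, 492, 491, 499, 501, 497]
232 [669, 669, 596, 448, 354, 341, 387, 416, 431, 441, 452, 467, 460, 471, 475, 477, 482]
233 [674, 675, 568, 398, 322, 288, 297, 312, 332, 354, 356, 370, 371, 376, 385, 394, 408]
0 [172.9878 249.4108]
-0.003 [188.7128 250.9451]
-0.006 [204.4385 252.4796]
```

View pics/c15.png

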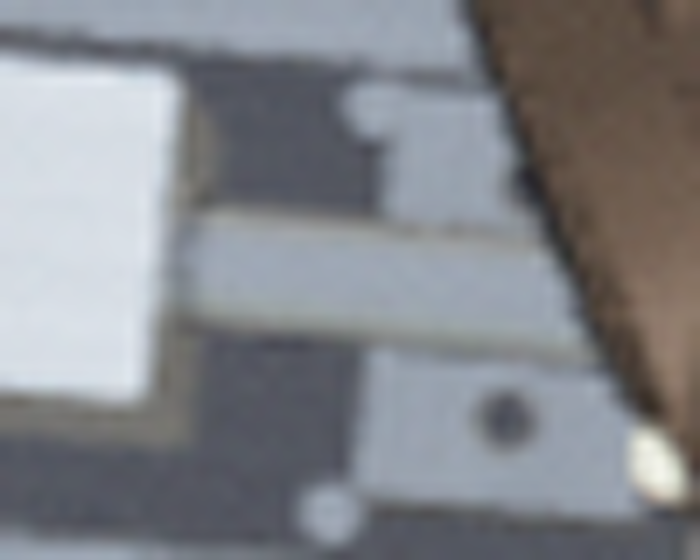

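Request:
move_arm(steps=[[1.2, 0, 0, 0], [2.3, 0, 0, 0], [2.3, 0, 0, 0], [2.3, 0, 0, 0]])

```text
clock: 10.2
position: [0.5974, -0.0037, 0.2303]
ee_rot: [2.343, 2.092, -0.002]
force: [-0.8, -4.7, -1.8]
width: 0.259
```

```bash
python3 look.py 9 top 
python3 - <<'E'
import cv2
t=cv2.imread('pics/top9.png')
cv2.imwrite('pics/c16.png',cv2.resize(t[210:250,255:305],None,fx=14,fy=14,interpolation=cv2.INTER_CUBIC))
for r in range(225,234): print(r,t[r,263:280].astype(int).sum(1).tolist())
E
```

```text
10.2 [ 0.5974 -0.0037  0.2303] [ 2.3429  2.0922 -0.0019] F [-0.837  -4.6512 -1.8248] [-1.1378  0.0075 -0.0404] 23.74510233278369 83.53110930623146
225 [667, 665, 664, 567, 384, 421, 461, 450, 449, 433, 420, 407, 391, 376, 371, 359, 340]
226 [666, 664, 663, 560, 384, 437, 496, 493, 494, 495, 482, 483, 481, 486, 474, 469, 455]
227 [675, 670, 668, 540, 361, 461, 507, 503, 503, 503, 498, 491, 501, 495, 498, 490, 491]
228 [670, 666, 664, 520, 386, 461, 509, 502, 505, 505, 507, 505, 502, 505, 506, 508, 506]
229 [662, 666, 634, 466, 411, 485, 503, 501, 510, 504, 502, 505, 499, 498, 504, 505, 501]
230 [662, 663, 628, 474, 404, 477, 500, 510, 506, 505, 508, 501, 501, 496, 503, 498, 501]
231 [665, 662, 623, 462, 385, 452, 475, 482, 483, 491, 486, 497, 497, 495, 500, 499, 498]
232 [672, 671, 587, 408, 341, 382, 403, 420, 428, 439, 455, 462, 459, 474, 472, 479, 483]
233 [674, 676, 567, 393, 325, 293, 302, 324, 342, 357, 362, 366, 374, 369, 376, 397, 406]
```

View pics/c16.png

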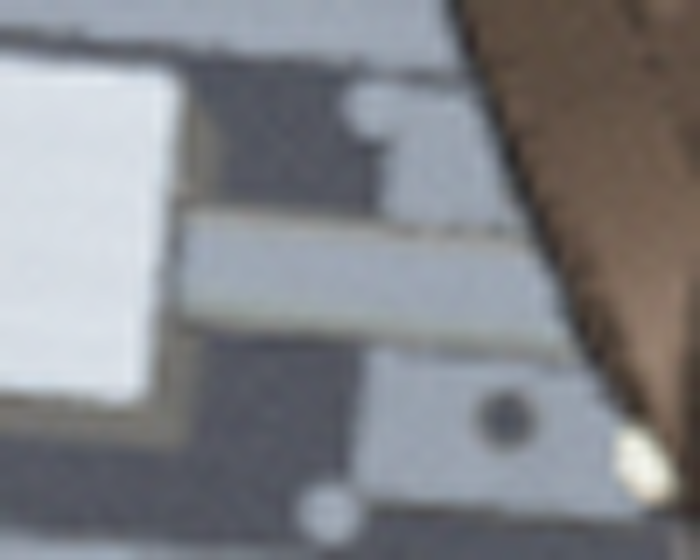

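Request:
move_arm(steps=[[-1.3, 0, 0, 0], [-1.3, 0, 0, 0]])

```text
clock: 10.5
position: [0.5974, -0.004, 0.2305]
ee_rot: [-2.342, -2.094, -0.0]
force: [-0.2, -0.7, -1.9]
width: 0.256
```

Request:
move_arm(steps=[[0, 0, 0, 0], [0, 0, 0, 0], [0, 0, 0, 0], [0, 0, 0, 0], [0, 0, 0, 0]], grip=66)

```text
clock: 11.12
position: [0.5974, -0.0041, 0.2304]
ee_rot: [-2.342, -2.094, -0.0]
force: [0.5, 0.8, -0.5]
width: 0.706
```

```bash
python3 look.py 10
python3 - <<'E'
from h import *
a=np.load('w3.npy');W=cam('wrist',dict(position=a[:3],ee_rot=a[3:]));T=cam('top');S=cam('side')
c7=lambda u,v:(140+u/5.5,v/5.5); t=lambda u,v:np.array([180+u/5,195+v/5]);s=lambda u,v:np.array([215+u/4,205+v/3.991])
H=atz(W,[c7(90,362),c7(693,405),c7(700,35)],.034);print('holder',H,'edges',np.linalg.norm(H[0]-H[1]),np.linalg.norm(H[1]-H[2]))
print('yaw y-axis',np.degrees(np.arctan2(*(H[1]-H[0])[[1,0]])))
print('centre',(H[0]+H[2])/2)
print('legs',atz(W,[c7(237,212),c7(550,232)],.034))
print('tab top',atz(W,[c7(95,80),c7(360,97),c7(362,8),c7(88,2)],.111))
print('tab top T',atz(T,[t(200,473),t(212,475),t(225,476)],.111), 'legs T',atz(T,[t(238,433),t(225,517)],.034))
E
```

```text
11.125 [ 0.5974 -0.0041  0.2304] [-2.3423 -2.0936 -0.0001] F [ 0.5201  0.7561 -0.546 ] [ 0.0164 -0.0955  0.0423] 64.79464196717251 83.5806914683882
holder [[0.4002 0.2247 0.034 ]
 [0.4888 0.21   0.034 ]
 [0.4962 0.259  0.034 ]] edges 0.08982270292381858 0.0496303325382329
yaw y-axis -9.431469291182783
centre [0.4482 0.2419 0.034 ]
legs [[0.4257 0.2427 0.034 ]
 [0.4709 0.2355 0.034 ]]
tab top [[0.4344 0.2384 0.111 ]
 [0.4637 0.2338 0.111 ]
 [0.4654 0.2426 0.111 ]
 [0.4351 0.2462 0.111 ]]
tab top T [[0.4489 0.2442 0.111 ]
 [0.4478 0.238  0.111 ]
 [0.4472 0.2313 0.111 ]] legs T [[0.4713 0.2379 0.034 ]
 [0.4261 0.2447 0.034 ]]
```

```bash
python3 - <<'E'
import cv2
s=cv2.imread('pics/side0.png');t=cv2.imread('pics/top0.png')
cv2.imwrite('pics/c17.png',cv2.resize(s[305:400,245:340],None,fx=6.2,fy=6.2,interpolation=cv2.INTER_CUBIC))
cv2.imwrite('pics/c18.png',cv2.resize(t[265:315,180:250],None,fx=11,fy=11,interpolation=cv2.INTER_CUBIC))
E
```

```text
(no output)
```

View pics/c17.png

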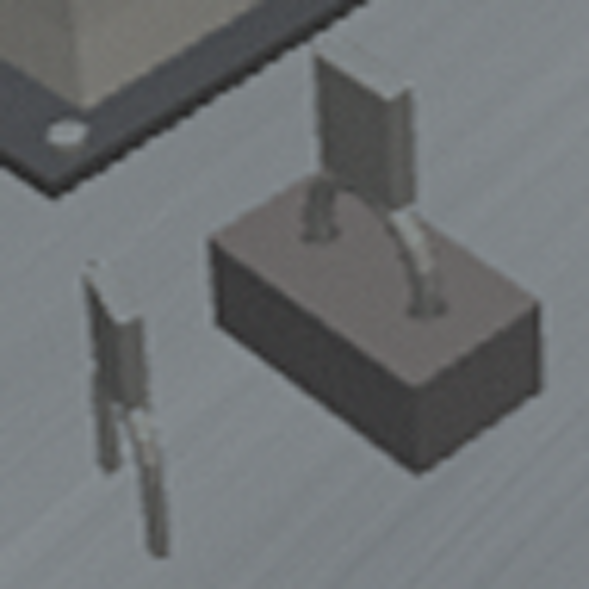

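View pics/c18.png

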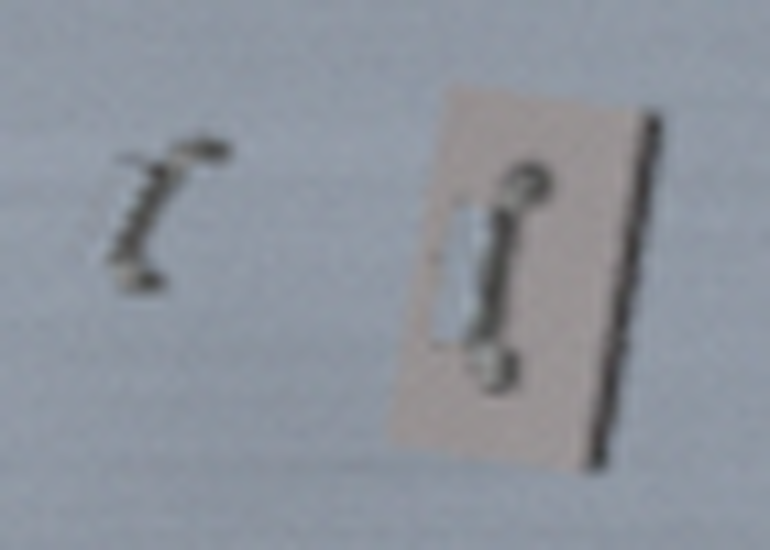

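```bash
python3 - <<'E'
from h import *
print(shift([.449,.2395,.36],np.radians(-9)))
E
```

```text
(array([ 225.5, -174.7, -129.6]), np.float64(1.6158378898963976))
```

Request:
move_arm(steps=[[0, 0, -45, 0], [0, 0, -90, 0.05], [20, -15, -120, 0.2], [50, -39, -130, 0.36], [80, -62, -130, 0.54], [110, -85, -130, 0.72], [140, -108, -130, 0.9], [170, -132, -130, 1.08], [198, -153, -130, 1.26], [218, -169, -130, 1.44], [225.5, -174.7, -130, 1.6], [225.5, -174.7, -130, 1.616], [225.5, -174.7, -130, 1.616]])

```text
clock: 12.75
position: [0.4493, 0.2389, 0.3604]
ee_rot: [3.132, -0.243, 0.0]
force: [-0.1, 0.1, -0.3]
width: 0.72
```

```bash
python3 look.py 11 wrist top; python3 -c "
from cell import arm;print(arm.observe()['joints'])
import cv2
t=cv2.imread('pics/top11.png');cv2.imwrite('pics/c19.png',cv2.resize(t[205:255,240:340],None,fx=8,fy=8,interpolation=cv2.INTER_CUBIC))"
```

```text
12.75 [0.4493 0.2389 0.3604] [ 3.1319 -0.2427  0.0004] F [-0.0635  0.0772 -0.3048] [0.0968 0.0824 0.0158] 66.0749963834914 -8.862236319555107
[-0.43860291  0.30463996 -0.19472741  1.89786483  0.0719642   0.94583332
 -2.39366765]
```

View pics/wrist11.png

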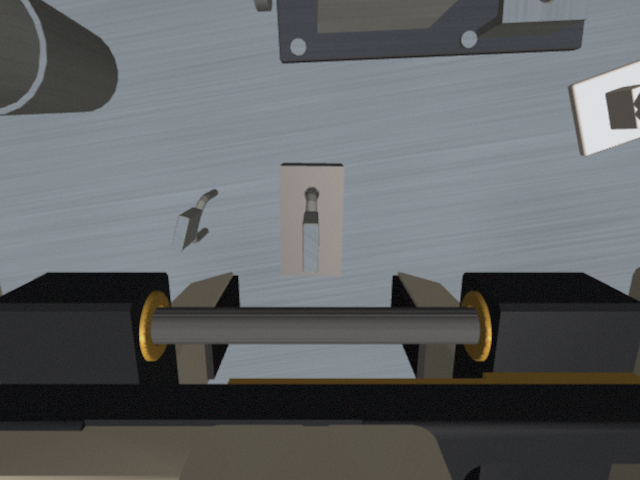

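View pics/c19.png

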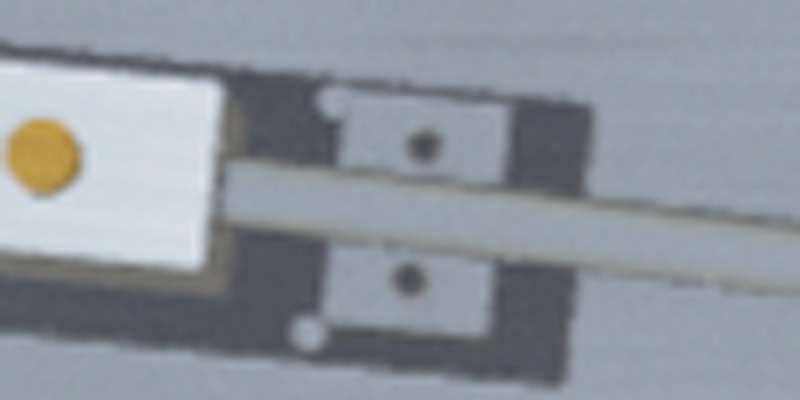

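```bash
python3 - <<'E'
import cv2
from h import *
t=cv2.imread('pics/wrist11.png');cv2.imwrite('pics/c20.png',cv2.resize(t[155:285,265:360],None,fx=4.6,fy=4.6,interpolation=cv2.INTER_CUBIC))
E
```

```text
(no output)
```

View pics/c20.png

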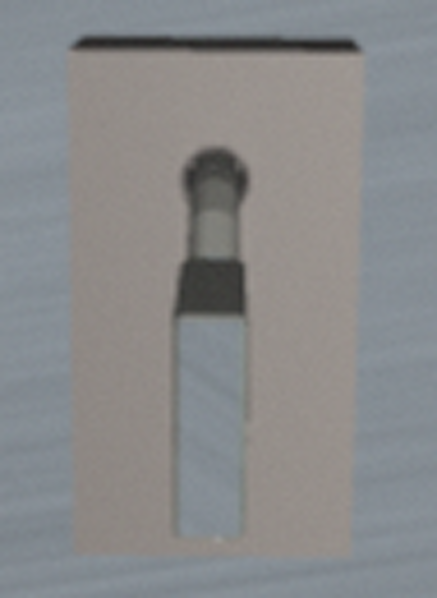

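```bash
python3 - <<'E'
from h import *
a=np.load('w11.npy');W=cam('wrist',dict(position=a[:3],ee_rot=a[3:]))
c=lambda u,v:(265+u/4.6,155+v/4.6)
Q=atz(W,[c(175,315),c(244,315),c(242,538),c(175,538)],.111);print(Q,Q.mean(0))
d=(Q[0]+Q[1]-Q[2]-Q[3]);print('tab yaw',np.degrees(np.arctan2(d[1],d[0])))
# triangulate tab-top far edge mid using w3
a3=np.load('w3.npy');W3=cam('wrist',dict(position=a3[:3],ee_rot=a3[3:]))
c7=lambda u,v:(140+u/5.5,v/5.5)
print('corner a',tri([(W,c(175,315)),(W3,c7(362,8))])) 
print('corner b',tri([(W,c(244,315)),(W3,c7(360,97))]))
print('corner c',tri([(W,c(242,538)),(W3,c7(95,80))]))
print('hole far',atz(W,[c(215,180)],.034))
print(shift([Q.mean(0)[0],Q.mean(0)[1],.0935+.159]))
E
```

```text
[[0.465  0.2437 0.111 ]
 [0.4636 0.2348 0.111 ]
 [0.4332 0.2397 0.111 ]
 [0.4346 0.2487 0.111 ]] [0.4491 0.2417 0.111 ]
tab yaw -9.290377459746505
corner a (array([0.4634, 0.2444, 0.0996]), [[-0.2, -1.3], [-1.3, 0.1]])
corner b (array([0.4619, 0.2351, 0.1002]), [[-0.2, -1.0], [-1.0, 0.1]])
corner c (array([0.4306, 0.2402, 0.0998]), [[-0.2, -2.0], [-2.1, -0.1]])
hole far [[0.4706 0.2382 0.034 ]]
(array([ -0.8,  -2.9, 107.9]), None)
```

```bash
python3 - <<'E'
from h import *
a=np.load('w11.npy');W=cam('wrist',dict(position=a[:3],ee_rot=a[3:]));S=cam('side')
c=lambda u,v:(265+u/4.6,155+v/4.6);s=lambda u,v:(245+u/6.2,305+v/6.2)
for n,p,q in [('Q0',(175,315),(318,55)),('Q3',(175,538),(387,97)),('Q2',(242,538),(412,90))]: print(n,tri([(W,c(*p)),(S,s(*q))]))
E
```

```text
Q0 (array([0.4642, 0.2442, 0.1061]), [[-0.5, -0.3], [0.2, -0.0]])
Q3 (array([0.4344, 0.2496, 0.1084]), [[-1.4, -0.9], [0.6, -0.2]])
Q2 (array([0.4324, 0.2409, 0.1062]), [[-1.6, -1.1], [0.7, -0.2]])
```

Request:
move_arm(steps=[[0, -2.7, 40, 0.006], [-0.5, -2.7, 80, 0.006], [-0.5, -2.7, 102, 0.006], [-0.5, -2.7, 108.5, 0.006], [-0.5, -2.7, 108.5, 0.006]], grip=40)

```text
clock: 13.48
position: [0.4492, 0.242, 0.2521]
ee_rot: [3.131, -0.256, -0.0]
force: [-0.2, 0.3, 0.9]
width: 0.432
```

Request:
move_arm(steps=[[0, 0, 0, 0], [0, 0, 0, 0], [0, 0, 0, 0], [0, 0, 0, 0], [0, 0, 0, 0], [0, 0, 0, 0]], grip=2, grip_force=40)

```text
clock: 14.22
position: [0.449, 0.2423, 0.2521]
ee_rot: [-3.131, 0.256, -0.001]
force: [0.3, -0.0, 3.1]
width: 0.109
```

```bash
python3 look.py 12 wrist side
```

```text
14.225 [0.449  0.2423 0.2521] [-3.1308  0.256  -0.0007] F [ 0.3009 -0.0067  3.0981] [ 0.1391  0.0683 -0.005 ] 9.976095555856412 -9.350676807836162
```

View pics/wrist12.png

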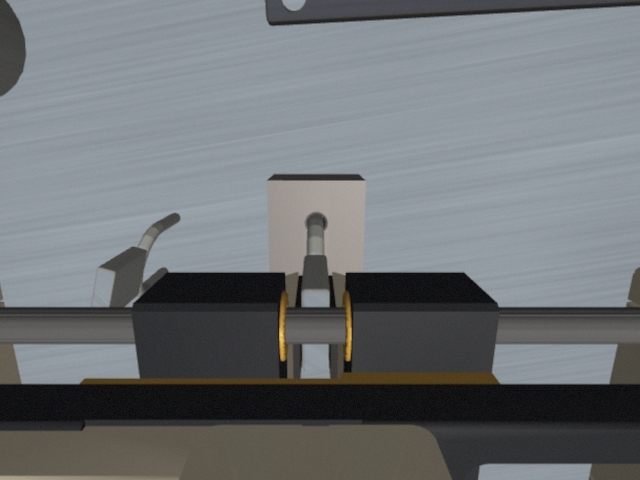

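View pics/side12.png

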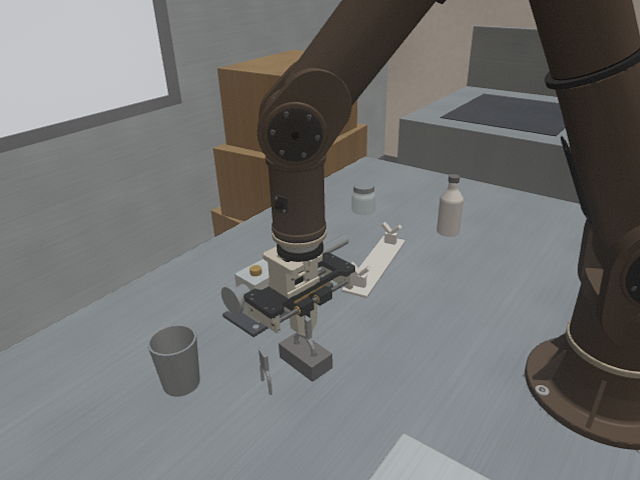

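```bash
python3 - <<'E'
from h import *
print(shift([.6036,.062,.40],np.radians(-6.5)))
E
```

```text
(array([ 181.9,  152.7, -147.9]), np.float64(-0.04979700166425749))
```

Request:
move_arm(steps=[[0, 0, -20, 0], [0, 0, -60, 0], [0, 0, -105, 0], [20, 17, -140, 0], [55, 46, -148, -0.01], [92, 77, -148, -0.02], [129, 108, -148, -0.03], [160, 134, -148, -0.04], [177, 149, -148, -0.05], [182, 152.7, -130, -0.05], [182, 152.7, -105, -0.05], [182, 152.7, -92, -0.05], [182, 152.7, -90, -0.05]])

```text
clock: 15.95
position: [0.6029, 0.0627, 0.3405]
ee_rot: [3.136, -0.176, -0.004]
force: [-0.5, 0.8, -0.1]
width: 0.103
```

```bash
python3 look.py 13 wrist side top; python3 - <<'E'
import cv2
t=cv2.imread('pics/side13.png');cv2.imwrite('pics/c21.png',cv2.resize(t[205:315,220:365],None,fx=5.4,fy=5.4,interpolation=cv2.INTER_CUBIC))
E
```

```text
15.95 [0.6029 0.0627 0.3405] [ 3.1363 -0.176  -0.0042] F [-0.475   0.8306 -0.1332] [ 0.0431 -0.0496 -0.0109] 9.489047150923286 -6.42517723665249
```

View pics/wrist13.png

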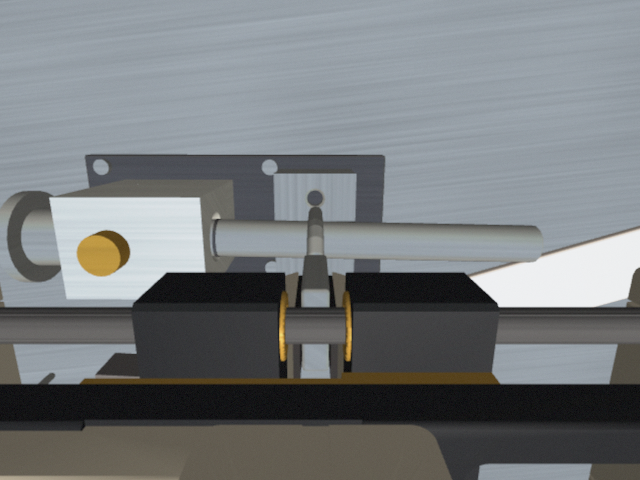

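View pics/c21.png

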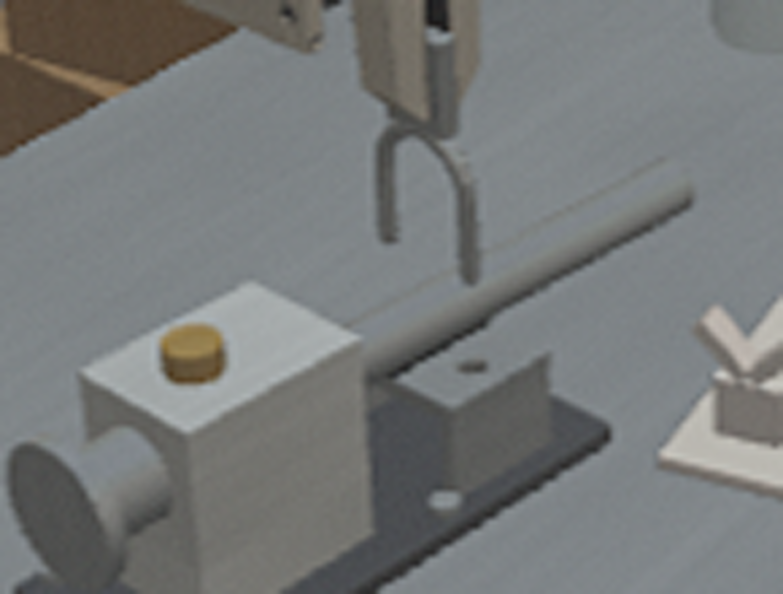

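```bash
python3 - <<'E'
import cv2
t=cv2.imread('pics/wrist13.png');cv2.imwrite('pics/c22.png',cv2.resize(t[160:285,195:370],None,fx=4.5,fy=4.5,interpolation=cv2.INTER_CUBIC))
from h import *
a=np.load('w13.npy');W=cam('wrist',dict(position=a[:3],ee_rot=a[3:]))
y=np.radians(83.5);b=np.array([np.cos(y),np.sin(y),0]);n=np.array([-b[1],b[0],0]);m=np.array([.611,.1268,.07])
f=lambda P:((proj(W,P)-[195,160])*4.5).round(0).tolist()
k=m-.0652*b; k[2]=.054
print('holes',f(k-.023*n),f(k+.023*n)); 
print('mouth ring r12.5',[f(m+.0125*(np.cos(q)*np.array([0,0,1])+np.sin(q)*n)) for q in (-1,0,1)])
g=a[:3]+R.from_rotvec(a[3:]).as_matrix()@[0,0,.159-.002]
Rt=R.from_rotvec(a[3:]).as_matrix()
print('leg ends pred',f(a[:3]+Rt@[.0225,0,.247]),f(a[:3]+Rt@[-.0235,0,.247]))
E
```

```text
holes [[544.0, 170.0]] [[543.0, 457.0]]
mouth ring r12.5 [[[84.0, 282.0]], [[78.0, 364.0]], [[93.0, 424.0]]]
leg ends pred [[541.0, 232.0]] [[541.0, 561.0]]
```

View pics/c22.png

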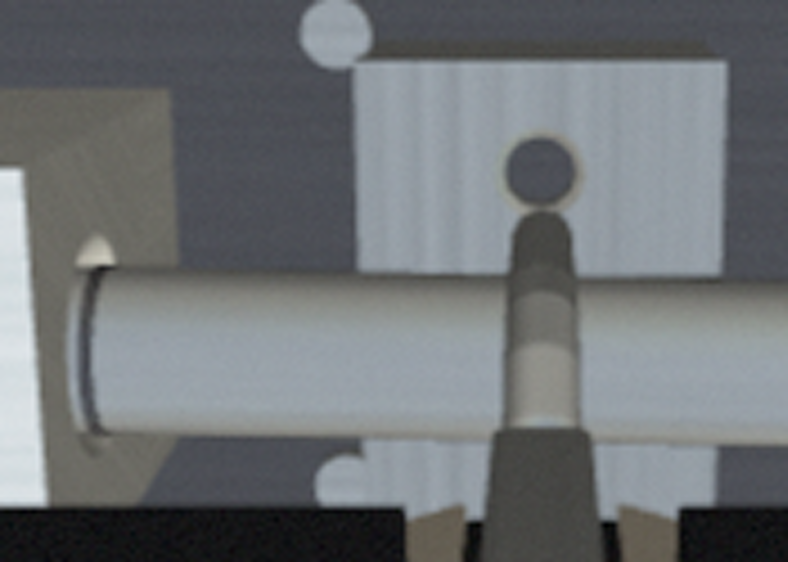

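```bash
python3 - <<'E'
from h import *
a=np.load('w13.npy');W=cam('wrist',dict(position=a[:3],ee_rot=a[3:]));Rt=R.from_rotvec(a[3:]).as_matrix()
c=lambda u,v:(195+u/4.5,160+v/4.5)
print('tilt z axis',Rt[:,2])
# extent of far leg end
for off in (-.002,-.001,0,.001):
  C=a[:3]+Rt@[.023+off,0,.243]
  th=np.linspace(0,2*np.pi,60);o=W[1][:3,3];e=(C-o)/np.linalg.norm(C-o);u=np.cross(e,[0,0,1.]);u/=np.linalg.norm(u);v=np.cross(e,u)
  P=(proj(W,C+.004*(np.cos(th)[:,None]*u+np.sin(th)[:,None]*v))-[195,160])*4.5
  print(off,'cols',P[:,0].min(),P[:,0].max(),'rows',P[:,1].min(),P[:,1].max(), 'end z',(a[:3]+Rt@[0,0,.247])[2])
h=atz(W,[c(541,172)],.054)[0];print('hole',h)
L=a[:3]+Rt@[.023,0,.247];print('leg end no off',L)
print('tool-axes hole-leg',Rt.T@(h-L)*1000)
E
```

```text
tilt z axis [-0.0027 -0.0002 -1.    ]
-0.002 cols 509.517873158758 571.4710189236115 rows 218.1296763655581 280.19724183931856 end z 0.09348077430351509
-0.001 cols 509.4822263845083 571.5045351325833 rows 210.46969428338522 272.62188047290874 end z 0.09348077430351509
0 cols 509.44650001031414 571.5381283805943 rows 202.79202486989718 265.03021635549464 end z 0.09348077430351509
0.001 cols 509.41069376322275 571.5717990482658 rows 195.09660544623387 257.42219840077024 end z 0.09348077430351509
hole [0.6261 0.0599 0.054 ]
leg end no off [0.6251 0.06   0.0934]
tool-axes hole-leg [ 1.1969  0.0434 39.4164]
```

Request:
move_arm(steps=[[1, 0, 8, 0], [2, 0, 16, 0], [2, 0, 24, 0], [2, 0, 32, 0], [2, 0, 34, 0], [2, 0, 34, 0]])

```text
clock: 16.85
position: [0.6056, 0.0617, 0.3078]
ee_rot: [3.136, -0.178, -0.0]
force: [-0.1, -0.2, -1.9]
width: 0.106
```

```bash
python3 look.py 14 wrist side; python3 - <<'E'
import cv2
t=cv2.imread('pics/wrist14.png');cv2.imwrite('pics/c23.png',cv2.resize(t[150:285,195:370],None,fx=4.4,fy=4.4,interpolation=cv2.INTER_CUBIC))
t=cv2.imread('pics/side14.png');cv2.imwrite('pics/c24.png',cv2.resize(t[215:315,240:365],None,fx=6,fy=6,interpolation=cv2.INTER_CUBIC))
E
```

```text
16.85 [0.6056 0.0617 0.3078] [ 3.1365 -0.1779 -0.0005] F [-0.0924 -0.2486 -1.8843] [0.0125 0.023  0.0593] 9.742716167074589 -6.4918348725132295
```

View pics/c23.png

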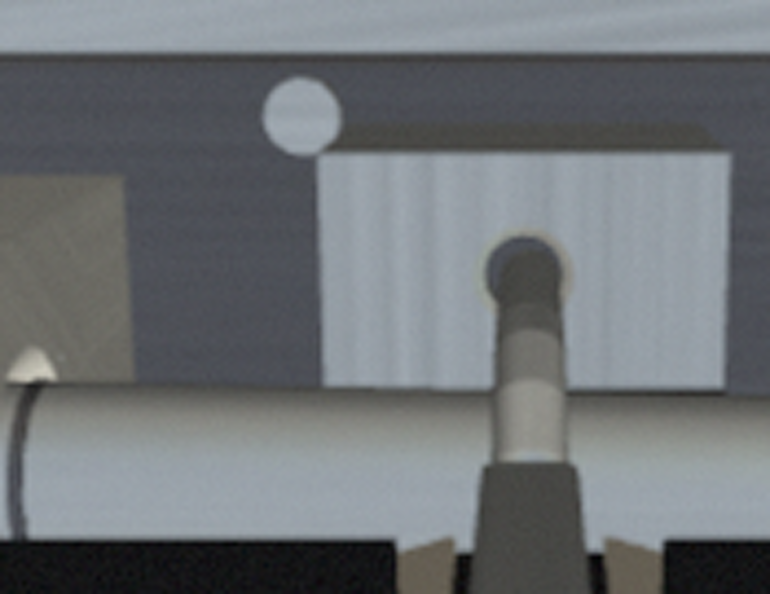

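View pics/c24.png

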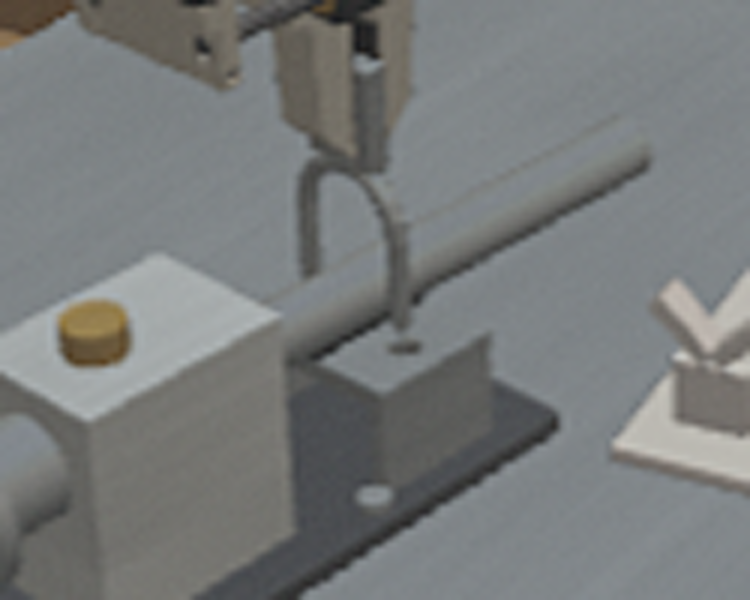

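```bash
python3 - <<'E'
from h import *
a=np.load('w14.npy');W=cam('wrist',dict(position=a[:3],ee_rot=a[3:]));Rt=R.from_rotvec(a[3:]).as_matrix()
for off in (-.002,-.001,0):
  C=a[:3]+Rt@[.023+off,0,.243]
  th=np.linspace(0,2*np.pi,60);o=W[1][:3,3];e=(C-o)/np.linalg.norm(C-o);u=np.cross(e,[0,0,1.]);u/=np.linalg.norm(u);v=np.cross(e,u)
  P=(proj(W,C+.004*(np.cos(th)[:,None]*u+np.sin(th)[:,None]*v))-[195,150])*4.4
  print(off,P.min(0),P.max(0))
h=atz(W,[(195+526/4.4,150+273/4.4)],.054)[0];L=a[:3]+Rt@[.022,0,.247]
print('tool-axes hole-leg(off -1)',Rt.T@(h-L)*1000)
E
```

```text
-0.002 [498.1897 257.2845] [558.7692 317.9726]
-0.001 [498.1549 249.7948] [558.802  310.5656]
0 [498.1199 242.2877] [558.8349 303.1427]
tool-axes hole-leg(off -1) [-1.115  -0.3525  6.7452]
```

Request:
move_arm(steps=[[-1.2, -0.4, 0, 0], [-1.2, -0.4, 3, 0], [-1.2, -0.4, 6, 0], [-1.2, -0.4, 9, 0], [-1.2, -0.4, 12, 0], [-1.2, -0.4, 12, 0]])

```text
clock: 17.7
position: [0.6044, 0.0622, 0.2956]
ee_rot: [3.136, -0.178, -0.001]
force: [0.1, 0.8, -0.3]
width: 0.1
```

```bash
python3 look.py 15 wrist side; python3 - <<'E'
import cv2
t=cv2.imread('pics/wrist15.png');cv2.imwrite('pics/c25.png',cv2.resize(t[150:285,195:370],None,fx=4.4,fy=4.4,interpolation=cv2.INTER_CUBIC))
t=cv2.imread('pics/side15.png');cv2.imwrite('pics/c26.png',cv2.resize(t[215:315,240:365],None,fx=6,fy=6,interpolation=cv2.INTER_CUBIC))
E
```

```text
17.7 [0.6044 0.0622 0.2956] [ 3.1364 -0.1778 -0.001 ] F [ 0.0525  0.8012 -0.2642] [ 0.0328  0.0511 -0.0322] 9.202261390603178 -6.490540443049462
```

View pics/c25.png

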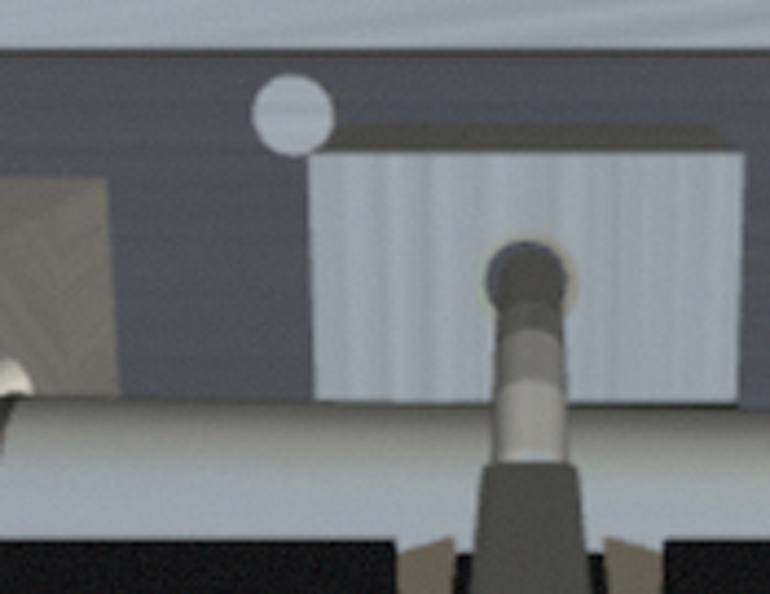

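View pics/c26.png

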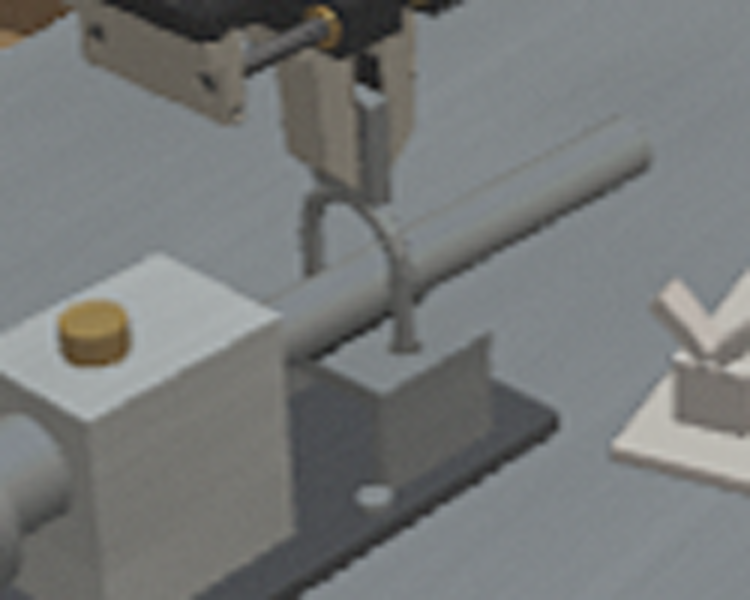

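Request:
move_arm(steps=[[0, 0, 4, 0], [0, 0, 8, 0], [0, 0, 12, 0], [0, 0, 15, 0], [0, 0, 18, 0], [0, 0, 18, 0]])

```text
clock: 18.55
position: [0.6044, 0.0622, 0.2776]
ee_rot: [3.136, -0.178, -0.001]
force: [0.3, 0.1, -2.7]
width: 0.105
```

Request:
move_arm(steps=[[0, 0, 1, 0], [0, 0, 2, 0], [0, 0, 3, 0], [0, 0, 3, 0]])

```text
clock: 19.05
position: [0.6045, 0.0622, 0.2748]
ee_rot: [3.136, -0.178, -0.0]
force: [0.5, -0.7, -1.4]
width: 0.106
```

Request:
move_arm(steps=[[0, 0, 0.7, 0], [0, 0, 1.4, 0], [0, 0, 2, 0], [0, 0, 2, 0]])

```text
clock: 19.55
position: [0.6047, 0.0623, 0.2738]
ee_rot: [-3.136, 0.178, -0.002]
force: [-1.6, -0.3, 7.6]
width: 0.106
```

```bash
python3 look.py 16 side; python3 - <<'E'
import cv2
t=cv2.imread('pics/side16.png');cv2.imwrite('pics/c27.png',cv2.resize(t[215:315,240:365],None,fx=6,fy=6,interpolation=cv2.INTER_CUBIC))
E
```

```text
19.55 [0.6047 0.0623 0.2738] [-3.1364  0.1779 -0.0019] F [-1.5685 -0.3346  7.5513] [-0.072   0.5549 -0.0284] 9.740159611548691 -6.491753989607507
```

View pics/c27.png

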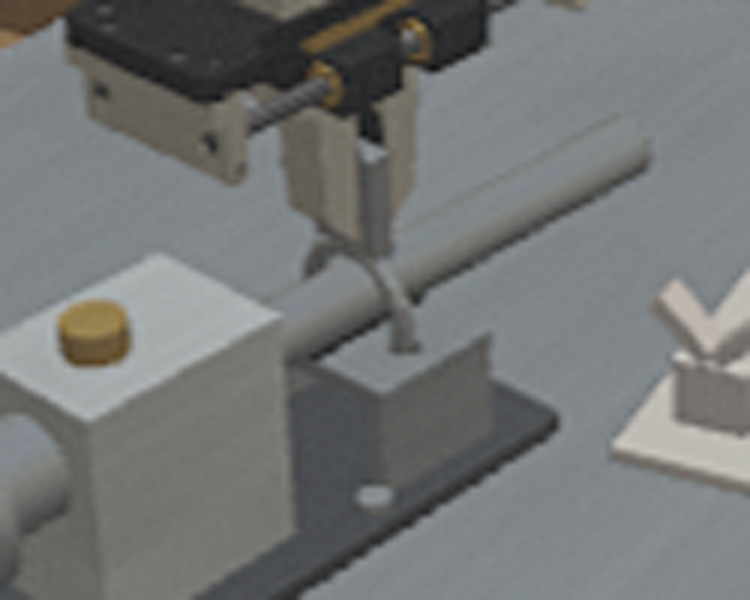

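Request:
move_arm(steps=[[0, 0, -0.8, 0], [0, 0, -0.8, 0]])

```text
clock: 19.85
position: [0.6046, 0.0622, 0.2739]
ee_rot: [-3.136, 0.178, -0.001]
force: [-0.9, -1.4, 3.5]
width: 0.108
```

Request:
move_arm(steps=[[0, 0, 0, 0], [0, 0, 0, 0], [0, 0, 0, 0], [0, 0, 0, 0]], grip=34)

```text
clock: 20.35
position: [0.6045, 0.0622, 0.2736]
ee_rot: [3.136, -0.178, -0.0]
force: [0.9, 0.1, -0.2]
width: 0.366
```

Request:
move_arm(steps=[[0, 0, -5, 0], [0, 0, -20, 0], [0, 0, -45, 0], [0, 0, -75, 0], [0, 0, -100, 0], [0, 0, -110, 0], [0, 0, -110, 0]])

```text
clock: 21.22
position: [0.6045, 0.0623, 0.3845]
ee_rot: [-3.136, 0.178, -0.002]
force: [1.4, 0.7, -0.4]
width: 0.368
```

```bash
python3 look.py 17 wrist side top; python3 - <<'E'
import cv2
t=cv2.imread('pics/wrist17.png');cv2.imwrite('pics/c28.png',cv2.resize(t[150:285,165:365],None,fx=4,fy=4,interpolation=cv2.INTER_CUBIC))
t=cv2.imread('pics/side17.png');cv2.imwrite('pics/c29.png',cv2.resize(t[215:315,240:365],None,fx=6,fy=6,interpolation=cv2.INTER_CUBIC))
E
```

```text
21.225 [0.6045 0.0623 0.3845] [-3.1363  0.1779 -0.0023] F [ 1.4274  0.7037 -0.3802] [-0.0314 -0.0251  0.0101] 33.742468031889224 -6.491406888352147
```

View pics/wrist17.png

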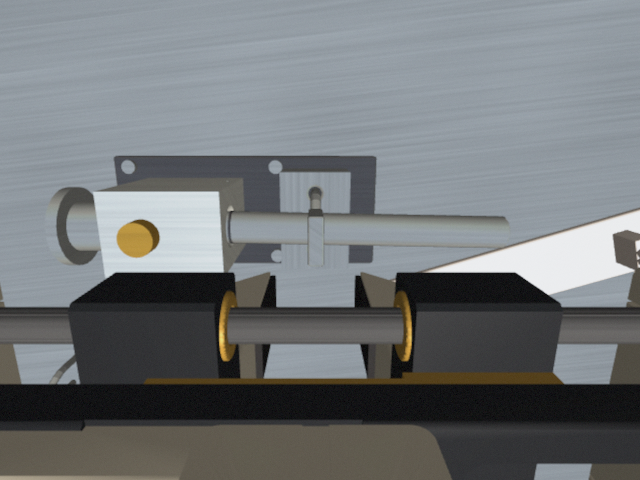

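View pics/c28.png

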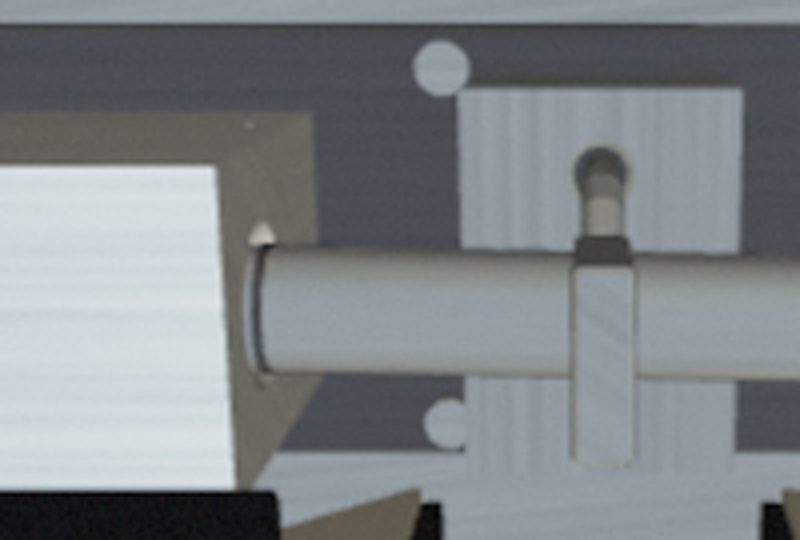

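View pics/c29.png

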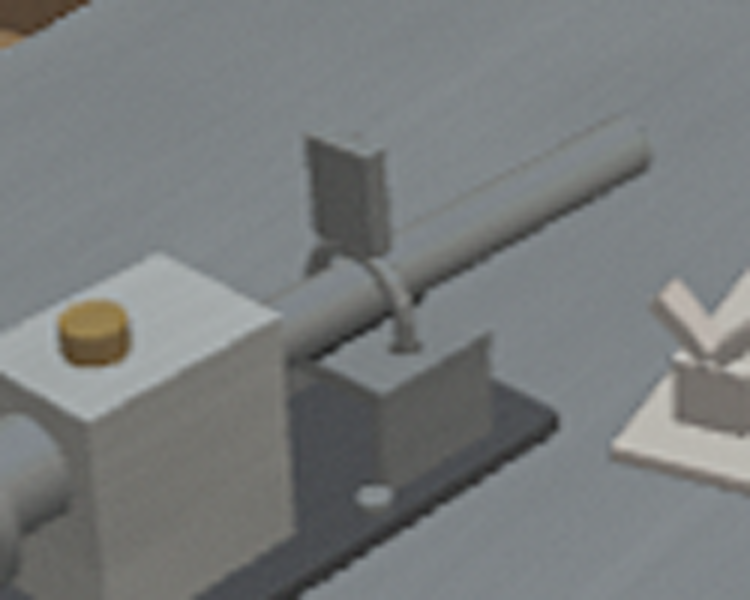

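```bash
python3 - <<'E'
from h import *
a=np.load('w17.npy');W=cam('wrist',dict(position=a[:3],ee_rot=a[3:]))
f=lambda P:((proj(W,P)-[165,150])*4).round(0).tolist()
y=np.radians(83.5);b=np.array([np.cos(y),np.sin(y),0]);n=np.array([-b[1],b[0],0]);m=np.array([.611,.1268,.07])
for d in (-.003,-.001,0,.002): print(d,[f(m+d*b+.0125*(np.cos(q)*np.array([0,0,1])+np.sin(q)*n))[0] for q in (-.8,0,.5)])
print('face corner of block top',f(np.array([m[0],m[1],.101])+.031*n),f(np.array([m[0],m[1],.101])-.031*n))
print('tab top',f(m-.0652*b+[0,0,.1335-.07]-.016*n),f(m-.0652*b+[0,0,.1335-.07]+.016*n))
E
```

```text
-0.003 [[269.0, 265.0], [267.0, 316.0], [271.0, 346.0]]
-0.001 [[258.0, 265.0], [257.0, 316.0], [260.0, 346.0]]
0 [[253.0, 265.0], [251.0, 316.0], [255.0, 346.0]]
0.002 [[242.0, 265.0], [241.0, 316.0], [244.0, 346.0]]
face corner of block top [[239.0, 509.0]] [[217.0, 163.0]]
tab top [[603.0, 292.0]] [[603.0, 492.0]]
```

```bash
python3 - <<'E'
from h import *
a=np.load('w17.npy');W=cam('wrist',dict(position=a[:3],ee_rot=a[3:]));T=cam('top');S=cam('side')
f=lambda P:((proj(W,P)-[165,150])*4).round(0).tolist()
y=np.radians(83.5);b=np.array([np.cos(y),np.sin(y),0]);n=np.array([-b[1],b[0],0]);m=np.array([.611,.1268,.07]);k=m-.0652*b
k0=k.copy();k0[2]=.054
print('holes',f(k0-.023*n),'plate far edge',f(k0-.04*n), 'obs 600,172 / row 88')
print('tube sil', f(k0+[0,0,.016]-.0125*n),f(k0+[0,0,.016]+.0125*n),'obs rows ~252,378')
for z in (.133,.128):print('tab top ends',z,f(np.r_[k[:2],z]-.016*n),f(np.r_[k[:2],z]+.016*n))
print('side tab top ends', [((proj(S,np.r_[k[:2],.1335]+s*.016*n)-[240,215])*6).round(0).tolist() for s in (-1,1)])
print('side holes', [((proj(S,k0+s*.023*n)-[240,215])*6).round(0).tolist() for s in (-1,1)])
t=cv2.imread('pics/top17.png');cv2.imwrite('pics/c30.png',cv2.resize(t[205:255,240:340],None,fx=8,fy=8,interpolation=cv2.INTER_CUBIC))
E
```

```text
holes [[603.0, 171.0]] plate far edge [[603.0, 85.0]] obs 600,172 / row 88
tube sil [[603.0, 238.0]] [[603.0, 364.0]] obs rows ~252,378
tab top ends 0.133 [[603.0, 291.0]] [[603.0, 491.0]]
tab top ends 0.128 [[603.0, 284.0]] [[603.0, 480.0]]
side tab top ends [[[322.0, 116.0]], [[386.0, 144.0]]]
side holes [[[320.0, 299.0]], [[409.0, 344.0]]]
```

View pics/c30.png

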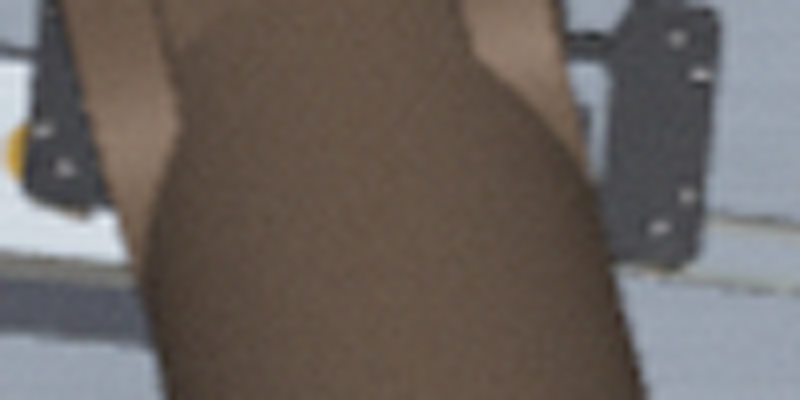

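```bash
python3 -c "
from cell import arm
print(arm.sign_off(), arm.observe()['clock'])"
```

```text
the job is handed in; nothing more can be done
the job is handed in; nothing more can be done
```

The tube is in the bore with its line at the mouth, and the U-bolt sits over it with both legs through the bracket. I handed the job in at about 21 s of the 67 s allowed; no verdict came back.

- **Tube:** I pushed it in steadily against the seal at about 5 N. The last wrist picture shows the line about 1 mm outside the mouth, within the 5 mm allowed.
- **U-bolt:** I took the larger one, standing in the grey holder. I found the holes by camera, with the bracket clamped about 10 mm towards the mouth. The legs went in without measurable force. I lowered until the bow met the tube at about 8 N. The arm's height at contact put the bow about 33 mm above the plate, as expected. I then let go and lifted the gripper clear.
- **Disagreement in the last check:** along the bore the tab was where predicted. The wrist and side pictures showed its top 3–4 mm off sideways and about 3–4 mm lower than predicted. That would be a slight lean of a few degrees (roughly 0.05 rad) or calibration error. Either is inside the 0.15 rad and 6 mm limits, so I left it.
- **Bottle, beaker and jar:** nothing came near them, but I did not measure them again at the end. The last top view was also partly blocked by the arm.

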